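# Make a spice caddy up to weight on a spring scale

## Robot

A 6-joint arm with a two-finger parallel gripper is mounted at the origin on a cart in front of the work surface, level with it; the furniture and walls round the work are solid. World frame = base frame: x ahead of the robot, y to its left, z up, the work surface at z = 0. Lengths are in mm, angles in rad, forces in N, time in s.
With the tool pointing down it reaches from about 400 to 925 mm from the base axis. Payload 12.5 kg.
Tool frame: the origin (TCP) lies at the very end of the fingers, on their centre line; the grasp point (between the pads) lies 19 mm behind it; z points along the fingers, y is the line along which they close (so a half turn about z gives the same grasp; the last joint's range is limited). The gripper opens to 95 mm and grips with 3 to 60 N. Pads are 20 mm wide; open, the fingers measure 119 mm over their backs; the gripper's body (75 mm by 180 mm) begins 59 mm behind the grasp point.
Start: joints at [-1.3, 0.491, 1.559, -0, 1.092, -0.106], TCP at [229.99, -581.164, 214.661] pointing down, gripper open.
Joint ranges: [-3.1, 3.1], [-0.84, 2.19], [0.05, 2.79], [-1.13, 4.28], [0.06, 2.93], [-2.69, 2.69]. Speed limits (rad/s): [2.22, 2.22, 2.79, 3.14, 3.14, 3.14].

## Interface

Orientations are given as [roll, pitch, yaw] about the fixed x, y, z axes, in that order (R = Rz(yaw) Ry(pitch) Rx(roll)).
In Python, from cell import state, imaging, env, spot_in, mark_of gives the robot as it stands. The module is installed in compiled form; this text tells all that it offers.
- The arm moves only by the tool step_arm, never from a script. Its argument "increments" is a list of rows, each an object with "slide": the shift along the tool's x, y, z in m, a list of three; "roll": the turn about the tool's z in rad. A call has 1 to 5 rows; each row is the pose to reach, as a shift and turn from the pose commanded when the call began, along the tool's axes at that moment; what a row does not reach only later rows make up. A row lasts 1/8 s, in which the tool goes at most 62.5 mm and 10.7 degrees, less where a joint would pass 70% of its speed; a pose out of reach is approached as far as the arm can. A call with a gripper value outside its range is refused whole. "fingers" is the opening, from 0 (shut) to 1 (fully open), set as the call begins (left out, the last holds). The fingers move at their own pace and stop on an object; the grip force is fixed at half the most. Time passes only in rows, so rows that repeat a pose let the fingers close. It gives the time, the measured TCP pose, the force, the opening and the grip force at its end, in the units of the state.
- state(): the state, without advancing time (a new reading comes with each control period).
- imaging.read_camera(name): name is "scene" or "top" or "wrist"; returns a dict with "color" (480x640x3 uint8, red, green, blue), "z_map" (480x640 float32, mm along the optical axis (not along the pixel's ray), 0 where there is no reading), "intrinsics" (3x3 intrinsics, pixels), "camera_from_world" (4x4, takes a point from world to camera coordinates). Camera axes: x right, y up, looking along -z (the intrinsics and any distortion apply to the point x, -y, -z); pixel columns grow to the right and rows downward; lengths in mm; the calibration is good to about 2 mm. A picture is of the moment at which its call begins.
- env.job_done(): hands the job in; it is judged then, once.
Trained networks look in the newest picture that a camera, given by its name, has taken for a name from the list of things; names that differ only in an ending like _2 or _b are one class to them, and where a whole thing is asked for, a point or a joint stands for the part that bears it (a point fixed in the world has none). Each returns a list of dicts, best first, with "confidence" (0 to 1); they miss things now and then, are a little off and sometimes report something else, mostly with a low value. They report only what shows in the picture. A call takes as long as a camera call. They do not tell look-alikes from the thing itself.
- spot_in(camera, target): "bbox" ([left, top, right, bottom] in pixels, round what is visible of it).
- mark_of(camera, target): "uv" ([column, row] in pixels: a listed point, or the origin of a listed thing).
The state is a dict: "t": time; "joints": joint angles; "qvel": joint speeds; "tau": joint torques, N m; "eef_pos": TCP position; "tcp_rot": TCP orientation; "ft_force": force on the tool from outside, world axes, zero at the start; "moment": the same for the moment, N m; "opening": opening from 0.0 (shut) to 1.0 (fully open); "grip_force": force on a finger pad.
Only numpy, scipy, OpenCV 4.12 (cv2) and the standard library are available. Lean on these libraries where they do the work, as an engineer would, in place of code of your own. Each camera call takes 0.05 s, during which the arm holds its last target. There are 200 camera calls.

## Task

Make the wooden caddy on the spring scale up to weight: stand the spice jars in its compartments one at a time, pressing each jar down past its spring clip until it sits fully on the compartment floor, and let go of each to see where the red pointer settles. As soon as the pointer settles in the green band, stop and leave the other jars standing where they are. Feel for the floor and press gently (12 N is plenty), so that the caddy is never forced so hard on its stop that the pointer goes into the red zone; keep the jars upright, and leave the other things on the worktop alone.

Things in the scene. Friction and masses are not known exactly. Their poses are not given: they have to be found in the camera images.
- scale: the spring scale, fixed on the worktop: dark steel housing 125 x 215 x 50 mm high; origin under its centre on the worktop; x points away from the dial side (back), y along the row of compartments towards the white column at y = +128 mm (32 mm wide, 173 mm high, painted on its front face with a green band and below it a red zone), z up
- pointer (a point): tip of the red pointer, fixed to the caddy, in front of the white column (axes as the scale). The sprung caddy sinks straight down in proportion to weight and push together, until it meets its stop just below the green band; each jar lowers it by roughly 8 mm. The caddy's own weight, and so its starting level, differs each time: two or three jars are needed
- band (a point): centre of the green band on the column, which is 9.5 mm high (4.75 mm up and down from this point); it does not move; axes as the scale
- red_top (a point): upper edge of the red zone on the column, 7.5 mm below the centre of the green band; it does not move. The caddy comes to its stop, a hard rubber buffer, a little above it; to force the pointer into the red takes well over 15 N
- well0 (a point): centre of the cork floor of the right-hand (-y) compartment of the wooden caddy; moves up and down with the caddy; axes as the scale. The three compartments lie 60 mm apart along y, each 46 x 46 mm inside and 28 mm deep (walls end 28 mm above this floor; outer walls 9 mm, partitions 14 mm thick)
- well1 (a point): floor centre of the middle compartment, like well0. On the back (+x) wall of each compartment a steel spring clip with a sloping top stands 5 mm into it and gives way up to 6 mm. A jar meets some 5 to 11 N on its way down, more than its own weight: only set in, it sticks above the floor. Let go, it is held against the front wall
- well2 (a point): floor centre of the left-hand (+y) compartment, beside the column, like well0 and well1
- jar_a_mid (a point): glass spice jar, red cap, label with green leaves, standing on the worktop: body 42 mm in diameter, 106 mm high, cap (top 21 mm) 45 mm wide, 320 to 380 g. This point is on its axis half-way up, 53 mm above its underside (and above the compartment floor when seated); z along the axis. Hold it above half height so that the fingers clear the compartment walls
- jar_b_mid (a point): the same for a jar of the same size with a dark label
- jar_c_mid (a point): the same for another jar with a dark label
- jar_d_mid (a point): the same for another jar with green leaves on its label
- glass: empty drinking glass, 81 mm wide, 92 mm high, behind the scale; origin under its centre; leave alone
- mug: green and cream mug, 86 mm wide (121 with handle), 99 mm high, behind the scale; origin under its centre; leave alone
- salt: salt shaker, 44 mm wide, 90 mm high; origin under its centre; leave alone
- tin: food tin, 75 mm wide, 58 mm high; origin under its centre; leave alone
Mind the look-alikes: they are no part of the job. Leave any purple look-alike of the part that bears jar_d_mid alone.

How it is judged (in metres and radians):
On the way, in this order (a step that is already met when the one before it is completed fails the run):
1. a first jar sits on a compartment floor, let go, and the pointer has come to rest (((z of jar_a_mid in the frame of well1 between 0.045 and 0.0555 m and x of jar_a_mid in the frame of well1 between -0.006 and 0.006 m and y of jar_a_mid in the frame of well1 between -0.068 and 0.068 m and angle between jar_a_mid's own z axis and vertical below 0.12 rad) or (z of jar_b_mid in the frame of well1 between 0.045 and 0.0555 m and x of jar_b_mid in the frame of well1 between -0.006 and 0.006 m and y of jar_b_mid in the frame of well1 between -0.068 and 0.068 m and angle between jar_b_mid's own z axis and vertical below 0.12 rad) or (z of jar_c_mid in the frame of well1 between 0.045 and 0.0555 m and x of jar_c_mid in the frame of well1 between -0.006 and 0.006 m and y of jar_c_mid in the frame of well1 between -0.068 and 0.068 m and angle between jar_c_mid's own z axis and vertical below 0.12 rad) or (z of jar_d_mid in the frame of well1 between 0.045 and 0.0555 m and x of jar_d_mid in the frame of well1 between -0.006 and 0.006 m and y of jar_d_mid in the frame of well1 between -0.068 and 0.068 m and angle between jar_d_mid's own z axis and vertical below 0.12 rad)) and contact force between the fingers and jar_a below 0.05 N and contact force between the fingers and jar_b below 0.05 N and contact force between the fingers and jar_c below 0.05 N and contact force between the fingers and jar_d below 0.05 N and contact force between the fingers and pan below 0.05 N and linear speed of pan below 0.01 m/s), for 0.2 s.
2. a second jar too sits on a compartment floor, let go, and the pointer has come to rest ((((z of jar_a_mid in the frame of well1 between 0.045 and 0.0555 m and x of jar_a_mid in the frame of well1 between -0.006 and 0.006 m and y of jar_a_mid in the frame of well1 between -0.068 and 0.068 m and angle between jar_a_mid's own z axis and vertical below 0.12 rad) and (z of jar_b_mid in the frame of well1 between 0.045 and 0.0555 m and x of jar_b_mid in the frame of well1 between -0.006 and 0.006 m and y of jar_b_mid in the frame of well1 between -0.068 and 0.068 m and angle between jar_b_mid's own z axis and vertical below 0.12 rad)) or ((z of jar_a_mid in the frame of well1 between 0.045 and 0.0555 m and x of jar_a_mid in the frame of well1 between -0.006 and 0.006 m and y of jar_a_mid in the frame of well1 between -0.068 and 0.068 m and angle between jar_a_mid's own z axis and vertical below 0.12 rad) and (z of jar_c_mid in the frame of well1 between 0.045 and 0.0555 m and x of jar_c_mid in the frame of well1 between -0.006 and 0.006 m and y of jar_c_mid in the frame of well1 between -0.068 and 0.068 m and angle between jar_c_mid's own z axis and vertical below 0.12 rad)) or ((z of jar_a_mid in the frame of well1 between 0.045 and 0.0555 m and x of jar_a_mid in the frame of well1 between -0.006 and 0.006 m and y of jar_a_mid in the frame of well1 between -0.068 and 0.068 m and angle between jar_a_mid's own z axis and vertical below 0.12 rad) and (z of jar_d_mid in the frame of well1 between 0.045 and 0.0555 m and x of jar_d_mid in the frame of well1 between -0.006 and 0.006 m and y of jar_d_mid in the frame of well1 between -0.068 and 0.068 m and angle between jar_d_mid's own z axis and vertical below 0.12 rad)) or ((z of jar_b_mid in the frame of well1 between 0.045 and 0.0555 m and x of jar_b_mid in the frame of well1 between -0.006 and 0.006 m and y of jar_b_mid in the frame of well1 between -0.068 and 0.068 m and angle between jar_b_mid's own z axis and vertical below 0.12 rad) and (z of jar_c_mid in the frame of well1 between 0.045 and 0.0555 m and x of jar_c_mid in the frame of well1 between -0.006 and 0.006 m and y of jar_c_mid in the frame of well1 between -0.068 and 0.068 m and angle between jar_c_mid's own z axis and vertical below 0.12 rad)) or ((z of jar_b_mid in the frame of well1 between 0.045 and 0.0555 m and x of jar_b_mid in the frame of well1 between -0.006 and 0.006 m and y of jar_b_mid in the frame of well1 between -0.068 and 0.068 m and angle between jar_b_mid's own z axis and vertical below 0.12 rad) and (z of jar_d_mid in the frame of well1 between 0.045 and 0.0555 m and x of jar_d_mid in the frame of well1 between -0.006 and 0.006 m and y of jar_d_mid in the frame of well1 between -0.068 and 0.068 m and angle between jar_d_mid's own z axis and vertical below 0.12 rad)) or ((z of jar_c_mid in the frame of well1 between 0.045 and 0.0555 m and x of jar_c_mid in the frame of well1 between -0.006 and 0.006 m and y of jar_c_mid in the frame of well1 between -0.068 and 0.068 m and angle between jar_c_mid's own z axis and vertical below 0.12 rad) and (z of jar_d_mid in the frame of well1 between 0.045 and 0.0555 m and x of jar_d_mid in the frame of well1 between -0.006 and 0.006 m and y of jar_d_mid in the frame of well1 between -0.068 and 0.068 m and angle between jar_d_mid's own z axis and vertical below 0.12 rad))) and contact force between the fingers and jar_a below 0.05 N and contact force between the fingers and jar_b below 0.05 N and contact force between the fingers and jar_c below 0.05 N and contact force between the fingers and jar_d below 0.05 N and contact force between the fingers and pan below 0.05 N and linear speed of pan below 0.01 m/s), for 0.2 s.
At the end, for the whole second after the job is handed in: The pointer rests in the green band (tip within 6 mm of its centre). Every jar either sits upright on a compartment floor (within 2.5 mm) or still stands upright within 30 mm of where it stood. All let go and at rest (z of pointer in the frame of band between -0.006 and 0.006 m and ((z of jar_a_mid in the frame of well1 between 0.045 and 0.0555 m and x of jar_a_mid in the frame of well1 between -0.006 and 0.006 m and y of jar_a_mid in the frame of well1 between -0.068 and 0.068 m and angle between jar_a_mid's own z axis and vertical below 0.12 rad) or (distance of jar_a_mid from where it was at the start of the episode below 0.03 m and angle between jar_a_mid's own z axis and vertical below 0.1 rad)) and ((z of jar_b_mid in the frame of well1 between 0.045 and 0.0555 m and x of jar_b_mid in the frame of well1 between -0.006 and 0.006 m and y of jar_b_mid in the frame of well1 between -0.068 and 0.068 m and angle between jar_b_mid's own z axis and vertical below 0.12 rad) or (distance of jar_b_mid from where it was at the start of the episode below 0.03 m and angle between jar_b_mid's own z axis and vertical below 0.1 rad)) and ((z of jar_c_mid in the frame of well1 between 0.045 and 0.0555 m and x of jar_c_mid in the frame of well1 between -0.006 and 0.006 m and y of jar_c_mid in the frame of well1 between -0.068 and 0.068 m and angle between jar_c_mid's own z axis and vertical below 0.12 rad) or (distance of jar_c_mid from where it was at the start of the episode below 0.03 m and angle between jar_c_mid's own z axis and vertical below 0.1 rad)) and ((z of jar_d_mid in the frame of well1 between 0.045 and 0.0555 m and x of jar_d_mid in the frame of well1 between -0.006 and 0.006 m and y of jar_d_mid in the frame of well1 between -0.068 and 0.068 m and angle between jar_d_mid's own z axis and vertical below 0.12 rad) or (distance of jar_d_mid from where it was at the start of the episode below 0.03 m and angle between jar_d_mid's own z axis and vertical below 0.1 rad)) and linear speed of pan below 0.01 m/s); the robot touches nothing.
It fails at once if the pointer is pushed down into the red zone (more than 0.5 mm past its upper edge) (z of pointer in the frame of red_top below -0.0005 m).
It fails at once if a jar tips by more than 0.5 rad (angle between any of jar_a_mid, jar_b_mid, jar_c_mid, jar_d_mid's own z axis and vertical above 0.5 rad).
It fails at once if the glass, mug, salt shaker or tin moves by more than 20 mm (distance of any of glass, mug, salt, tin from where it was at the start of the episode above 0.02 m).
It also fails if it takes over 72 s, if anything falls off the work surface, if the arm or the gripper's body presses on something with over 40 N, if the wrist force passes 120 N, or if a joint passes its speed limit or range.

## Working session

There is one attempt and no reset: what is moved stays moved. The work goes in short steps, Python scripts to look and compute and a tool call to move; the robot and the scene stay as the last step left them, time stands still between calls to the robot, and variables do not carry over. Pictures are saved under pics/ and viewed, at most 10 in all, crops included, and the job is handed in when it is done.

Besides the shell and the picture viewer there is one more tool, called after "Request:" as a command line: name --argument value ..., lists and objects as JSON in quotes. step_arm: Moves the arm, as the interface text tells. Its arguments: {"type":"object","properties":{"increments":{"type":"array"},"fingers":{"type":"number"}},"required":["increments"]}

```bash
mkdir -p pics; cat > h.py <<'E'
import numpy as np, cv2
from cell import state, imaging, env, spot_in, mark_of
def ray(c,uv):
    K=c["intrinsics"];T=np.linalg.inv(c["camera_from_world"])
    d=np.array([(uv[0]-K[0,2])/K[0,0],-(uv[1]-K[1,2])/K[1,1],-1])
    return T[:3,3],T[:3,:3]@d
def at_z(c,uv,z):
    o,d=ray(c,uv);return o+d*(z-o[2])/d[2]
def at_depth(c,uv,dep):
    o,d=ray(c,uv);return o+d*dep
def save(c,n,box=None,s=1):
    im=c["color"][...,::-1]
    if box: im=im[box[1]:box[3],box[0]:box[2]]
    cv2.imwrite("pics/"+n,cv2.resize(im,None,fx=s,fy=s,interpolation=cv2.INTER_CUBIC))
E
cat > a.py <<'E'
from h import *
np.set_printoptions(precision=1,suppress=True)
for n in ["scene","top"]:
    c=imaging.read_camera(n);save(c,n+"0.png")
    print(n,np.linalg.inv(c["camera_from_world"])[:3,3],c["intrinsics"][0,0])
    for t in ["jar_a_mid","jar_b_mid","jar_c_mid","jar_d_mid","well0","well1","well2","pointer","band","red_top","scale","glass","mug","salt","tin"]:
        zz={"jar":53,"wel":None}.get(t[:3],0)
        for r in mark_of(n,t)[:5]:
            uv=r["uv"];d=c["z_map"][int(min(479,max(0,uv[1]))),int(min(639,max(0,uv[0])))]
            print(t,round(r["confidence"],2),np.round(uv,1),"depthpt",at_depth(c,uv,d),"zplane",at_z(c,uv,zz) if zz is not None else "")
E
python3 a.py
```

```text
scene [-33.6 675.9 689.2] 455.07169899444045
jar_a_mid 0.64 [224.2 317.5] depthpt [538.6 314.1  75.2] zplane [559.2 301.   53. ]
jar_b_mid 0.89 [378.9 220.8] depthpt [ 557.9 -213.6   62.9] zplane [ 567.3 -227.7   53. ]
jar_b_mid 0.45 [192.  291.4] depthpt [697.8 287.5  32.1] zplane [674.5 299.8  53. ]
jar_c_mid 0.68 [315.2 234.8] depthpt [579.9  13.7 111.4] zplane [641.8 -53.2  53. ]
jar_c_mid 0.63 [269.9 369.6] depthpt [377.1 339.6  77.7] zplane [393.7 326.   53. ]
jar_d_mid 0.88 [434.  230.9] depthpt [ 426.1 -276.1   61.6] zplane [ 432.4 -289.1   53. ]
jar_d_mid 0.74 [410.7 240.4] depthpt [ 432.7 -174.    76.4] zplane [ 450.5 -206.5   53. ]
jar_d_mid 0.48 [313.8 236.4] depthpt [545.   55.8 142. ] zplane [639.1 -45.1  53. ]
well0 0.75 [315.6 235.2] depthpt [546.5  48.4 141.2] zplane 
well0 0.74 [330.1 224.1] depthpt [555.5 -10.1 141.1] zplane 
well0 0.56 [298.6 249.2] depthpt [536.  112.3 139.5] zplane 
well1 0.75 [315.6 235.2] depthpt [546.5  48.4 141.2] zplane 
well1 0.74 [330.1 224.1] depthpt [555.5 -10.1 141.1] zplane 
well1 0.56 [298.6 249.2] depthpt [536.  112.3 139.5] zplane 
[... 2115 characters left out ...]
263.3] depthpt [545.2 150.2 112.2] zplane [551.2 160.7   0. ]
scale 0.81 [315.4 257.3] depthpt [561.5  24.3 115.3] zplane [569.   24.7   0. ]
glass 0.94 [386.3 198.8] depthpt [ 729.2 -165.7   13.3] zplane [ 731.5 -167.4    0. ]
mug 0.7 [332.9 188.3] depthpt [757.  -20.8  10.4] zplane [758.9 -21.    0. ]
mug 0.7 [265.6 266.7] depthpt [535.9 147.1 130. ] zplane [542.  159.2   0. ]
mug 0.63 [386.7 197.1] depthpt [ 734.8 -167.4    8.5] zplane [ 736.3 -168.5    0. ]
salt 0.72 [271.9 195.7] depthpt [721.7 138.6  83.8] zplane [736.5 145.7   0. ]
tin 0.69 [229.6 196.7] depthpt [722.6 252.2  56.5] zplane [732.4 261.3   0. ]
tin 0.47 [269.  265.2] depthpt [545.  148.   23.8] zplane [546.2 150.    0. ]
```

View pics/scene0.png

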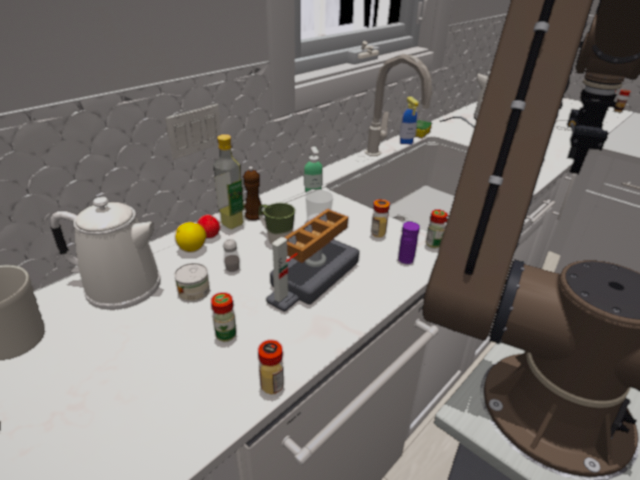

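View pics/top0.png

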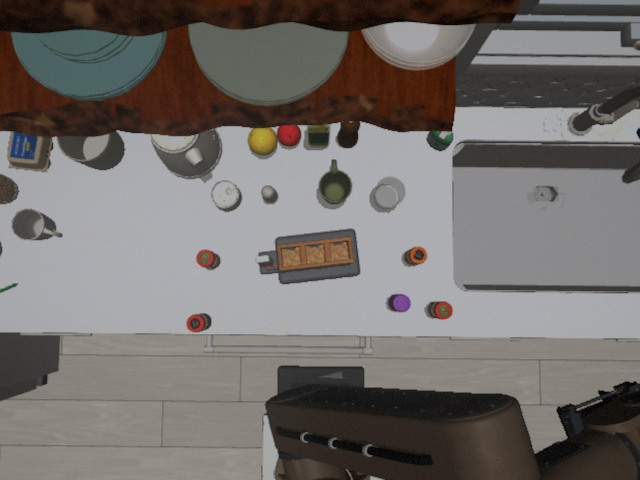

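The scene shows red-capped jars at scene pixels a (224,317), b (379,220), c (270,370) and d (434,231); in top they are at (206,259), (418,255), (198,322) and (442,310). The purple look-alike stands beside d at scene (410,240), top (400,302). The caddy's three wells are at top (288..336,255), with the column at top (265,265). I start with b: its cap is red and its label dark, so it isn't the purple one.

```bash
cat > b.py <<'E'
from h import *
np.set_printoptions(precision=2,suppress=True)
print(state())
c=imaging.read_camera("top");hsv=cv2.cvtColor(c["color"],cv2.COLOR_RGB2HSV)
H,S,V=cv2.split(hsv);D=c["z_map"]
m=(((H<12)|(H>172))&(S>150)&(V>70)).astype(np.uint8)
n,l,s,ce=cv2.connectedComponentsWithStats(m)
for i in range(1,n):
    if 40<s[i,4]<700 and 140<ce[i,1]<340: 
        w=np.argwhere(l==i); box=cv2.minAreaRect(w[:,::-1].astype(np.float32))
        d=np.median(D[l==i]); print("red",ce[i],s[i,4],box,at_z(c,box[0],106),"ztop",at_depth(c,ce[i],d)[2])
m=((H>5)&(H<22)&(S>90)).astype(np.uint8);m[:220]=0;m[290:]=0;m[:,:270]=0;m[:,365:]=0
m=cv2.morphologyEx(m,cv2.MORPH_CLOSE,np.ones((7,7)));w=np.argwhere(m)[:,::-1].astype(np.float32)
box=cv2.minAreaRect(w);print(box)
T=np.array([[at_depth(c,(u,v),D[v,u]) for u in range(270,365)] for v in range(225,290)])
mm=m[225:290,270:365]>0;z=T[...,2][mm];print("z hist",np.percentile(z,[2,10,25,50,75,90,98]))
for zz in (140,):
    P=np.array([at_z(c,p,zz) for p in cv2.boxPoints(box)]);print(P,P.mean(0))
E
python3 b.py
python3 - <<'E'
from h import *
c=imaging.read_camera("scene");save(c,"s1.png",(250,170,460,300),3.8)
E
```

```text
{'t': 1.6, 'joints': array([-1.3 ,  0.49,  1.56,  0.  ,  1.09, -0.11]), 'qvel': array([-0.,  0., -0.,  0.,  0., -0.]), 'tau': array([ -0.  , -61.25, -25.84,   0.07,   0.04,  -0.  ]), 'eef_pos': array([ 230.01, -581.17,  214.66]), 'tcp_rot': array([ 3.14, -0.  ,  0.38]), 'ft_force': array([-0.09,  0.05,  0.99]), 'moment': array([ 0.03, -0.01, -0.03]), 'grip_force': 0.0, 'opening': 1.001108683574905}
red [417.26 254.96] 139 ((417.75006103515625, 254.75003051757812), (16.26345443725586, 15.55634880065918), 45.0) [ 571.5  -233.65  106.  ] ztop 106.82726399305739
red [205.34 258.05] 113 ((204.75001525878906, 257.75), (14.849241256713867, 15.55634880065918), 45.0) [557.84 302.98 106.  ] ztop 106.6070502372038
red [442.65 309.94] 159 ((443.0, 310.0), (16.0, 16.0), 90.0) [ 433.73 -296.24  106.  ] ztop 107.37939796051955
red [195.5  323.03] 133 ((195.25001525878906, 323.25), (16.26345443725586, 15.55634880065918), 45.0) [393.99 321.99 106.  ] ztop 106.39724980126516
((314.8074645996094, 253.4647216796875), (26.286508560180664, 74.69017028808594), 83.45370483398438)
z hist [109.08 112.57 115.12 123.11 142.13 144.61 147.85]
[[590.01 121.09 140.  ]
 [613.17 -61.55 140.  ]
 [548.76 -69.32 140.  ]
 [525.79 112.61 140.  ]] [569.43  25.71 140.  ]
```

View pics/s1.png

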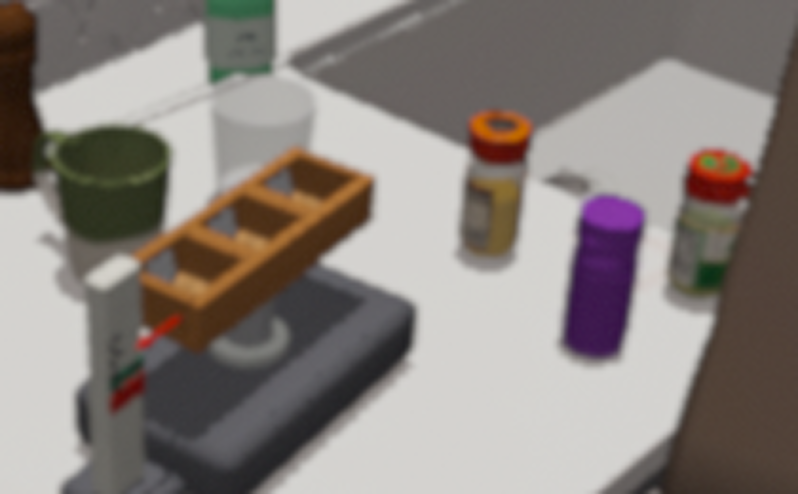

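The crop shows b (red/orange cap, dark label) at (500,190), the purple look-alike at (605,280) and d (green leaves) at (715,230). The caddy's clips are on the back walls. The pointer, at (165,330), is above the green band at (127,373). I go for b now.

Request:
step_arm --increments '[{"slide":[0.056,-0.0245,0],"roll":-0.16},{"slide":[0.112,-0.049,0],"roll":-0.32},{"slide":[0.168,-0.0735,0],"roll":-0.48},{"slide":[0.224,-0.098,0],"roll":-0.64},{"slide":[0.28,-0.1225,0],"roll":-0.8}]' --fingers 1.0

```text
t: 2.33
eef_pos: [446.5, -362.8, 214.8]
tcp_rot: [3.141, 0.0, 1.182]
ft_force: [0.1, -0.5, 0.4]
opening: 1.002
grip_force: 0.0
```

```bash
cat >> h.py <<'E'
def go(x,y,yaw=1.69,z=None):
    s=state();p=s["eef_pos"];ps=s["tcp_rot"][2]
    d=np.array([x,y])-p[:2];X=np.array([np.cos(ps),np.sin(ps)]);Y=np.array([np.sin(ps),-np.cos(ps)])
    print("t",round(s["t"],2),"pos",np.round(p,1),"rot",np.round(s["tcp_rot"],3),"F",np.round(s["ft_force"],1),"slide",round(d@X,1),round(d@Y,1),"down",None if z is None else round(p[2]-z,1),"roll",round(-(yaw-ps),3))
E
python3 -c "
from h import *
go(571.5,-233.7)"
```

```text
t 2.33 pos [ 446.5 -362.8  214.8] rot [3.141 0.    1.182] F [ 0.1 -0.5  0.4] slide 166.8 66.7 down None roll -0.508
```

Request:
step_arm --increments '[{"slide":[0.055,0.022,0],"roll":-0.17},{"slide":[0.11,0.044,0],"roll":-0.34},{"slide":[0.166,0.066,0],"roll":-0.51},{"slide":[0.166,0.066,0],"roll":-0.51}]'

```text
t: 2.82
eef_pos: [572.0, -233.3, 214.4]
tcp_rot: [3.141, -0.0, 1.693]
ft_force: [0.2, -0.8, 0.4]
opening: 0.997
grip_force: 0.0
```

```bash
cat > w.py <<'E'
from h import *
import sys
np.set_printoptions(precision=1,suppress=True)
c=imaging.read_camera("wrist");save(c,sys.argv[1])
print("cam",np.linalg.inv(c["camera_from_world"])[:3,3])
hsv=cv2.cvtColor(c["color"],cv2.COLOR_RGB2HSV);H,S,V=cv2.split(hsv);D=c["z_map"]
m=(((H<14)|(H>172))&(S>140)&(V>60)).astype(np.uint8)
n,l,s,ce=cv2.connectedComponentsWithStats(cv2.morphologyEx(m,cv2.MORPH_CLOSE,np.ones((9,9))))
for i in range(1,n):
    if s[i,4]>300:
        w=np.argwhere((l==i)&(D>0));P=np.array([at_depth(c,(u,v),D[v,u]) for v,u in w[::5]])
        zt=np.percentile(P[:,2],95);Q=P[P[:,2]>zt-4]
        (cx,cy),r=cv2.minEnclosingCircle(Q[:,:2].astype(np.float32))
        print("red",s[i],"ztop",zt,"n",len(Q),"mean",Q.mean(0),"circ",cx,cy,r)
E
python3 w.py w1.png; python3 -c "
from h import *
go(571.5,-233.7)"
```

```text
cam [ 561.3 -151.   384.5]
red [ 292  208   52   55 1458] ztop 107.3814921828783 n 269 mean [ 569.9 -232.7  106.1] circ 569.955322265625 -234.47885131835938 21.717758178710938
red [ 123  259   58   53 1950] ztop 107.52400445141822 n 338 mean [ 432.2 -297.   106.4] circ 431.9197692871094 -297.1519470214844 21.902629852294922
t 2.88 pos [ 570.8 -234.8  214.4] rot [-3.141  0.     1.689] F [ 0.4 -0.8 -0.5] slide 1.0 0.9 down None roll -0.001
```

View pics/w1.png

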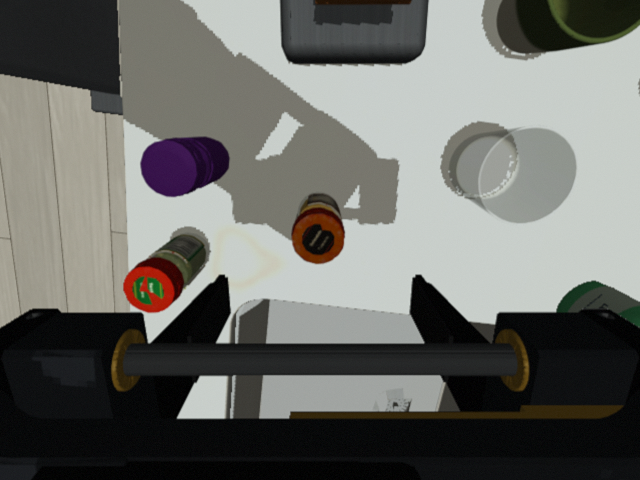

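The wrist view shows b's cap at (318,235), d at (150,287), the purple one at (170,165) and the glass at (530,175). The tool is centred on b to within 1 mm, so I descend to z 47 and close.

Request:
step_arm --increments '[{"slide":[0,0,0.055],"roll":0},{"slide":[0,0,0.11],"roll":0},{"slide":[0,0,0.155],"roll":0},{"slide":[0,0,0.167],"roll":0},{"slide":[0,0,0.167],"roll":0}]'

```text
t: 3.5
eef_pos: [569.7, -237.1, 48.1]
tcp_rot: [-3.141, 0.0, 1.685]
ft_force: [-0.6, -0.1, 1.4]
opening: 0.999
grip_force: 0.0
```

Request:
step_arm --increments '[{"slide":[0,0,0],"roll":0},{"slide":[0,0,0],"roll":0},{"slide":[0,0,0],"roll":0},{"slide":[0,0,0],"roll":0}]' --fingers 0.0

```text
t: 4.0
eef_pos: [570.0, -236.3, 48.0]
tcp_rot: [3.141, 0.0, 1.687]
ft_force: [-0.4, -0.9, 0.2]
opening: 0.637
grip_force: 0.0
```

Request:
step_arm --increments '[{"slide":[0,0,0],"roll":0},{"slide":[0,0,0],"roll":0},{"slide":[0,0,0],"roll":0},{"slide":[0,0,0],"roll":0}]'

```text
t: 4.5
eef_pos: [570.0, -236.3, 47.6]
tcp_rot: [3.141, 0.0, 1.687]
ft_force: [1.7, 1.0, -0.5]
opening: 0.461
grip_force: 29.9
```

```bash
python3 -c "
from h import *
go(577,-33.5,1.69,190);print(state()['opening'],state()['grip_force'])"
```

```text
t 4.5 pos [ 570.  -236.3   47.6] rot [3.141 0.    1.687] F [ 1.7  1.  -0.5] slide 200.6 30.4 down -142.4 roll -0.003
0.4611725025128868 29.938711230643094
```

Request:
step_arm --increments '[{"slide":[0,0,-0.04],"roll":0},{"slide":[0,0,-0.09],"roll":0},{"slide":[0.03,0.005,-0.135],"roll":0},{"slide":[0.075,0.012,-0.165],"roll":0},{"slide":[0.12,0.02,-0.165],"roll":0}]'

```text
t: 5.12
eef_pos: [576.3, -113.9, 214.8]
tcp_rot: [3.139, 0.001, 1.686]
ft_force: [-0.1, 0.5, -3.3]
opening: 0.461
grip_force: 29.9
```

Request:
step_arm --increments '[{"slide":[0,0,0],"roll":0}]'

```text
t: 5.25
eef_pos: [575.5, -112.1, 212.8]
tcp_rot: [-3.141, -0.0, 1.69]
ft_force: [-0.8, -0.5, -2.9]
opening: 0.46
grip_force: 30.0
```

```bash
cat > v.py <<'E'
from h import *
import sys
np.set_printoptions(precision=1,suppress=True)
c=imaging.read_camera("wrist");save(c,sys.argv[1]);D=c["z_map"]
print("cam",np.linalg.inv(c["camera_from_world"])[:3,3])
K=c["intrinsics"];T=np.linalg.inv(c["camera_from_world"])
v,u=np.mgrid[:480,:640];R=np.stack([(u-K[0,2])/K[0,0],-(v-K[1,2])/K[1,1],-np.ones_like(u)],-1)*D[...,None]
P=R@T[:3,:3].T+T[:3,3]
hsv=cv2.cvtColor(c["color"],cv2.COLOR_RGB2HSV);H,S,V=cv2.split(hsv)
br=(H>4)&(H<24)&(S>80)&(D>0)&(P[...,0]>480)&(P[...,0]<660)&(P[...,1]>-110)&(P[...,1]<150)
z=P[...,2][br];h,e=np.histogram(z,np.arange(85,160,2));print("zhist",[(int(a),int(b)) for a,b in zip(e,h) if b>100])
zr=np.percentile(z[(z>100)],97)
rim=br&(abs(P[...,2]-zr)<6);Q=P[rim][:,:2].astype(np.float32)
b=cv2.minAreaRect(Q);print("rimz",zr,"rect",b,np.round(cv2.boxPoints(b),1))
np.save("P.npy",P)
for r in mark_of("wrist","well1")[:4]:
    uv=r["uv"];print("well",round(r["confidence"],2),np.round(uv),P[int(uv[1]),int(uv[0])], at_z(c,uv,zr-28))
E
python3 v.py w2.png; python3 -c "
from h import *
go(577,-33.5,1.69,190)"
```

```text
cam [565.2 -29.8 382.9]
zhist [(111, 386), (113, 6850), (115, 1355), (117, 179), (119, 185), (121, 155), (123, 155), (125, 172), (127, 189), (129, 127), (133, 110), (137, 142), (139, 866), (141, 6258), (143, 877)]
rimz 318.2919913287533 rect ((571.8609619140625, -86.1893539428711), (149.1079559326172, 13.971490859985352), 8.348088264465332) [[ 497.1  -90.1]
 [ 499.1 -103.9]
 [ 646.6  -82.3]
 [ 644.6  -68.5]]
well 0.89 [332. 142.] [573.9 -35.8 113.9] [568.5 -32.  290.3]
well 0.68 [334.  49.] [567.5  24.1 114.4] [566.1 -11.2 290.3]
t 5.35 pos [ 575.7 -114.5  212.3] rot [-3.141 -0.     1.688] F [-0.5 -0.6 -2.9] slide 80.3 10.8 down 22.3 roll -0.002
```

View pics/w2.png

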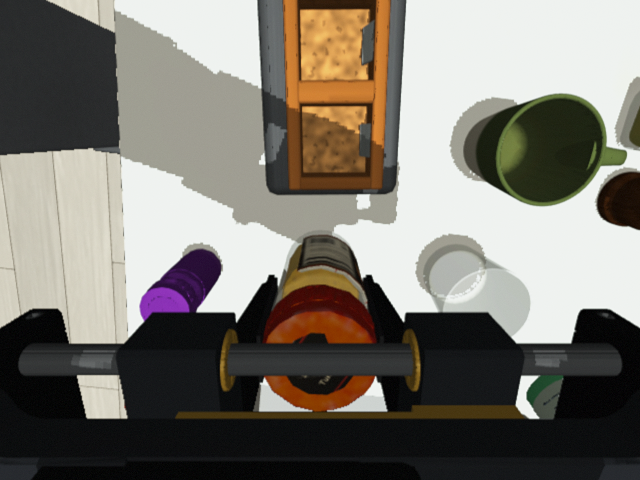

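The jar is held upright. Well0's opening is at (337,138) and well1 at (337,45), with the clips on the right (+x) walls. Next I fit the rim and the floor.

```bash
python3 - <<'E'
from h import *
np.set_printoptions(precision=1,suppress=True)
P=np.load("P.npy")
reg=(P[...,0]>500)&(P[...,0]<650)&(P[...,1]>-100)&(P[...,1]<90)
rim=reg&(P[...,2]>137)&(P[...,2]<147)
X=P[rim][:,:2];print(len(X),np.percentile(P[rim][:,2],50))
yw=0.12;
for yw in (0.10,0.115,0.13):
    ex=np.array([np.cos(yw),np.sin(yw)]);ey=np.array([-np.sin(yw),np.cos(yw)])
    a=(X-[569.4,25.7])@ex;b=(X-[569.4,25.7])@ey
    o=[]
    for lo in (-80,-60,-40,-20,0,20):
        k=(b>lo)&(b<lo+15)
        if k.sum()>20:o.append(np.percentile(a[k],[1,99]))
    print(yw,np.array(o).round(1).tolist(),"b min",np.percentile(b,[0.3,1,3]))
    h,e=np.histogram(b[(abs(a)<15)],np.arange(-100,60,2));print([(int(x),int(n)) for x,n in zip(e,h) if n>0])
E
```

```text
8212 142.04520244687774
0.1 [[-31.3, 32.2], [-31.8, 31.9], [-31.6, 30.8], [-32.8, 30.8], [-33.2, 30.1]] b min [-91.9 -91.4 -90.1]
[(-92, 124), (-90, 126), (-88, 135), (-86, 136), (-84, 89), (-38, 122), (-36, 160), (-34, 163), (-32, 161), (-30, 161), (-28, 169), (-26, 156), (-24, 59)]
0.115 [[-32.3, 31.1], [-32.5, 31.1], [-32.1, 30.3], [-32.9, 30.6], [-33.0, 30.2]] b min [-91.7 -91.5 -90.1]
[(-92, 130), (-90, 129), (-88, 133), (-86, 132), (-84, 87), (-38, 111), (-36, 181), (-34, 143), (-32, 170), (-30, 160), (-28, 162), (-26, 169), (-24, 51)]
0.13 [[-33.3, 30.0], [-33.2, 30.3], [-32.6, 29.8], [-33.0, 30.5], [-32.9, 30.3]] b min [-91.8 -91.3 -90.1]
[(-92, 129), (-90, 131), (-88, 132), (-86, 131), (-84, 88), (-38, 113), (-36, 175), (-34, 151), (-32, 173), (-30, 160), (-28, 162), (-26, 171), (-24, 51)]
```

```bash
cat > held.py <<'E'
from h import *
from scipy.optimize import least_squares
np.set_printoptions(precision=1,suppress=True)
P=np.load("P.npy");p=state()["eef_pos"]
im=cv2.imread("pics/"+__import__("sys").argv[1]);H,S,V=cv2.split(cv2.cvtColor(im,cv2.COLOR_BGR2HSV))
d=P-p
k=((H<16)|(H>172))&(S>140)&(V>50)&(np.hypot(d[...,0],d[...,1])<40)&(d[...,2]>30)&(d[...,2]<70)
z=d[...,2][k];print(len(z),np.percentile(z,[1,10,50,90,99]))
zt=np.percentile(z,90);Q=d[k&(d[...,2]>30)][:,:2]
hull=cv2.convexHull(Q.astype(np.float32))[:,0]
print("x",Q[:,0].min(),Q[:,0].max(),"y",Q[:,1].min(),Q[:,1].max())
f=least_squares(lambda q:np.hypot(hull[:,0]-q[0],hull[:,1]-q[1])-22.5,[0,0],loss="soft_l1");print("jar-TCP",f.x,"top above tcp",zt,"=> bottom",zt-106)
E
python3 held.py w2.png
```

```text
6908 [40.4 46.1 58.6 59.7 60.4]
x -23.062535196665976 19.966220621617822 y -18.209811162066785 26.98365139461238
jar-TCP [-1.   4.6] top above tcp 59.712192241632614 => bottom -46.287807758367386
```

Request:
step_arm --increments '[{"slide":[0.03,0.003,0],"roll":0},{"slide":[0.06,0.006,0],"roll":0},{"slide":[0.077,0.008,0.006],"roll":0},{"slide":[0.077,0.008,0.012],"roll":0},{"slide":[0.077,0.008,0.012],"roll":0}]'

```text
t: 5.98
eef_pos: [574.8, -38.2, 199.8]
tcp_rot: [-3.14, -0.0, 1.686]
ft_force: [-0.2, -0.6, -3.1]
opening: 0.461
grip_force: 30.0
```

```bash
python3 v.py w3.png|grep -v zhist; python3 held.py w3.png; python3 -c "
from h import *
go(575,-37,1.695,190)
for i in range(4):
  c=imaging.read_camera('top');print(state()['eef_pos'],state()['tcp_rot'])
print()
a=cv2.imread('pics/w3.png')[0:420,180:500]
c=imaging.read_camera('scene');s=cv2.resize(c['color'][190:300,250:360,::-1],(420,420),interpolation=cv2.INTER_CUBIC)
cv2.imwrite('pics/m3.png',np.hstack([a,s]))
"
```

```text
cam [564.9  44.2 369.9]
rimz 304.94672727857426 rect ((571.0451049804688, -12.982762336730957), (149.41738891601562, 14.3733491897583), 6.7136712074279785) [[496.  -14.6]
 [497.7 -28.9]
 [646.1 -11.4]
 [644.4   2.9]]
well 0.97 [325. 242.] [574.3 -14.  180.1] [569.6  15.5 276.9]
well 0.63 [320.  67.] [559.9  84.5 113.6] [563.2  58.6 276.9]
well 0.29 [497. 220.] [758.5 -22.    7.4] [614.6  27.  276.9]
6902 [39.2 45.  57.5 58.6 59.3]
x -23.183607824048295 20.00828393248878 y -20.42748932616611 24.846111609525792
jar-TCP [-1.1  2.4] top above tcp 58.58873334188921 => bottom -47.41126665811079
t 6.08 pos [575.  -38.3 200.4] rot [-3.141  0.     1.686] F [ 0.7  0.2 -2.7] slide 1.3 0.1 down 10.4 roll -0.009
[575.07516102 -38.21854103 200.57415962] [-3.14157193e+00  2.26864528e-04  1.68592301e+00]
[575.05753655 -38.07155761 200.68412031] [3.14142023e+00 2.00865080e-04 1.68595184e+00]
[575.06558528 -37.95386804 200.74836628] [3.14129639e+00 2.25349691e-04 1.68610119e+00]
[575.04401614 -37.81893477 200.75106515] [3.14131104e+00 2.10912228e-04 1.68623705e+00]
```

View pics/m3.png

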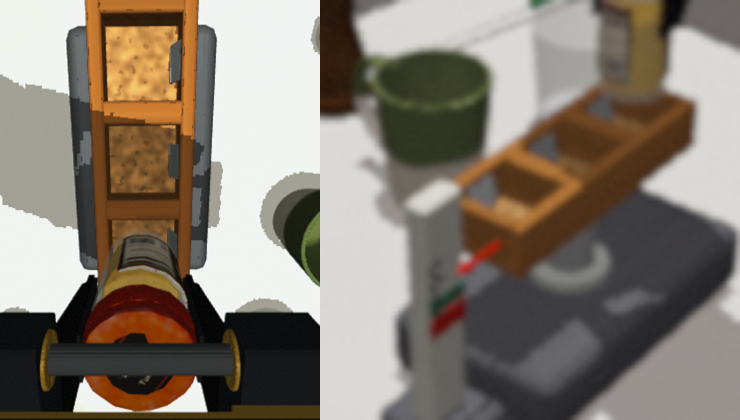

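The held jar is just above well0, with its lower body at (150,260) in the left half. The wells and their clips are clear, and the pointer is above the band. One more fit of the caddy from this view.

```bash
cat > cad.py <<'E'
from h import *
from scipy.optimize import minimize
np.set_printoptions(precision=1,suppress=True)
P=np.load("P.npy");g=(P[...,0]>500)&(P[...,0]<640)&(P[...,1]>-100)&(P[...,1]<125)
Q=P[g];zr=Q[:,2]
r=Q[(zr>138)&(zr<147)];fl=Q[(zr>108)&(zr<118)]
import sys
lo,hi=float(sys.argv[1]),float(sys.argv[2])
yw=0.125;ex=np.array([np.cos(yw),np.sin(yw)]);ey=np.array([-np.sin(yw),np.cos(yw)]);C=np.array([568.3,25.6])
a=(r[:,:2]-C)@ex;b=(r[:,:2]-C)@ey
print("rim z",np.median(r[:,2]),"floor",np.median(fl[:,2]),"b range",b.min(),b.max())
for l in np.arange(lo,hi,20):
    k=(b>l)&(b<l+20)&(abs(a)<40);print(l,k.sum(),np.percentile(a[k],[1,99]) if k.sum()>50 else "")
h,e=np.histogram(b[abs(a)<15],np.arange(-100,100,1));n=h>0.4*np.percentile(h[h>0],80);print("b on-runs",[int(e[i]) if n[i] else int(-999) for i in range(1,len(n)) if n[i]!=n[i-1]],[float(e[i]) for i in range(1,len(n)) if n[i]!=n[i-1]])
E
python3 cad.py -60 90
```

```text
rim z 142.07967620347955 floor 114.28806683982302 b range -82.91799888113252 88.80735087147653
-60.0 775 [-31.8  31.8]
-40.0 2351 [-31.3  31.2]
-20.0 915 [-31.8  31.7]
0.0 974 [-31.7  31.6]
20.0 2894 [-31.4  31.2]
40.0 1161 [-31.8  31.7]
60.0 1256 [-31.8  31.6]
80.0 1744 [-31.5  31.1]
b on-runs [-37, -999, 22, -999, 82, -999] [-37.0, -23.0, 22.0, 37.0, 82.0, 89.0]
```

Request:
step_arm --increments '[{"slide":[0.0014,0.0007,0],"roll":0},{"slide":[0.0014,0.0007,0.006],"roll":0},{"slide":[0.0014,0.0007,0.012],"roll":0},{"slide":[0.0014,0.0007,0.017],"roll":0},{"slide":[0.0014,0.0007,0.017],"roll":0}]'

```text
t: 6.95
eef_pos: [575.3, -35.9, 183.1]
tcp_rot: [-3.141, -0.0, 1.687]
ft_force: [-0.1, -0.4, -3.2]
opening: 0.464
grip_force: 30.0
```

Request:
step_arm --increments '[{"slide":[0,0,0.004],"roll":0},{"slide":[0,0,0.008],"roll":0},{"slide":[0,0,0.012],"roll":0},{"slide":[0,0,0.015],"roll":0},{"slide":[0,0,0.015],"roll":0}]'

```text
t: 7.58
eef_pos: [575.3, -35.9, 168.5]
tcp_rot: [-3.141, -0.0, 1.687]
ft_force: [-1.9, -0.5, -0.7]
opening: 0.464
grip_force: 29.9
```

Request:
step_arm --increments '[{"slide":[0,0,0.004],"roll":0},{"slide":[0,0,0.008],"roll":0},{"slide":[0,0,0.012],"roll":0},{"slide":[0,0,0.012],"roll":0}]'

```text
t: 8.07
eef_pos: [575.3, -35.9, 156.3]
tcp_rot: [-3.141, -0.0, 1.687]
ft_force: [-4.6, -0.6, 1.3]
opening: 0.464
grip_force: 29.9
```

Request:
step_arm --increments '[{"slide":[0,0,0.003],"roll":0},{"slide":[0,0,0.006],"roll":0},{"slide":[0,0,0.008],"roll":0},{"slide":[0,0,0.008],"roll":0}]'

```text
t: 8.57
eef_pos: [575.8, -35.9, 148.6]
tcp_rot: [3.141, 0.0, 1.687]
ft_force: [-0.9, 1.2, 1.8]
opening: 0.459
grip_force: 30.0
```

```bash
python3 v.py w4.png >/dev/null; python3 - <<'E'
from h import *
P=np.load("P.npy");z=P[...,2][(P[...,0]>500)&(P[...,0]<640)&(P[...,1]>0)&(P[...,1]<125)]
h,e=np.histogram(z,np.arange(80,150,1));print([(int(a),int(b)) for a,b in zip(e,h) if b>150]);s=state();print(s["eef_pos"],s["ft_force"],s["opening"])
E
python3 held.py w4.png
```

```text
[(99, 268), (100, 3250), (101, 6543), (102, 2521), (103, 287), (107, 162), (108, 185), (109, 214), (110, 190), (111, 204), (112, 219), (113, 199), (114, 204), (115, 229), (116, 199), (117, 192), (119, 157), (120, 179), (122, 174), (123, 159), (126, 197), (127, 719), (128, 3417), (129, 5039), (130, 1592)]
[575.84496849 -35.8842406  148.79725114] [0.43792338 0.4365017  2.61092128] 0.46587822922852296
6920 [40.  45.8 58.3 59.4 60.1]
x -22.96415074249387 20.13873403311152 y -20.758948139957944 25.32106562090288
jar-TCP [-1.1  2.3] top above tcp 59.385618447056245 => bottom -46.614381552943755
```

Request:
step_arm --increments '[{"slide":[0,0,0.002],"roll":0},{"slide":[0,0,0.004],"roll":0},{"slide":[0,0,0.004],"roll":0}]'

```text
t: 9.05
eef_pos: [575.8, -35.9, 144.6]
tcp_rot: [3.141, 0.0, 1.687]
ft_force: [0.1, 0.2, 3.6]
opening: 0.461
grip_force: 30.0
```

Request:
step_arm --increments '[{"slide":[0,0,-0.003],"roll":0},{"slide":[0,0,-0.005],"roll":0},{"slide":[0,0,-0.006],"roll":0}]'

```text
t: 9.43
eef_pos: [575.7, -35.9, 150.8]
tcp_rot: [3.141, 0.0, 1.687]
ft_force: [2.7, 1.3, 0.5]
opening: 0.465
grip_force: 30.0
```

Request:
step_arm --increments '[{"slide":[0,0,0],"roll":0},{"slide":[0,0,0],"roll":0},{"slide":[0,0,0],"roll":0},{"slide":[0,0,0],"roll":0},{"slide":[0,0,0],"roll":0}]' --fingers 1.0

```text
t: 10.05
eef_pos: [575.4, -35.9, 150.6]
tcp_rot: [-3.141, 0.0, 1.687]
ft_force: [-0.5, -0.2, -0.2]
opening: 0.928
grip_force: 0.0
```

```bash
cat > lev.py <<'E'
from h import *
import sys
np.set_printoptions(precision=1,suppress=True)
c=imaging.read_camera("wrist");D=c["z_map"];K=c["intrinsics"];T=np.linalg.inv(c["camera_from_world"])
v,u=np.mgrid[:480,:640];R=np.stack([(u-K[0,2])/K[0,0],-(v-K[1,2])/K[1,1],-np.ones_like(u)],-1)*D[...,None]
P=R@T[:3,:3].T+T[:3,3];np.save("P.npy",P);save(c,sys.argv[1])
z=P[...,2][(P[...,0]>500)&(P[...,0]<640)&(P[...,1]>0)&(P[...,1]<125)]
h,e=np.histogram(z,np.arange(80,150,1));print([(int(a),int(b)) for a,b in zip(e,h) if b>700]);go(568.3,25.6)
c=imaging.read_camera("scene");save(c,"s_"+sys.argv[1],(250,190,370,310),4.5)
for t in("pointer","band","red_top"):
    for r in mark_of("scene",t)[:2]:
        uv=r["uv"];print(t,round(r["confidence"],2),np.round(uv,1),at_depth(c,uv,c["z_map"][int(uv[1]),int(uv[0])]))
E
python3 lev.py w5.png
```

```text
[(105, 2771), (106, 6903), (107, 3019), (133, 3020), (134, 5428), (135, 1943)]
t 10.1 pos [575.4 -35.9 150.6] rot [-3.1  0.   1.7] F [-0.7 -0.4  0.1] slide 61.9 0.0 down None roll -0.003
pointer 0.67 [278.9 264.6] [543.1 163.5 121.8]
band 0.63 [283.5 268.2] [544.6 149.4 104. ]
red_top 0.7 [269.5 372.8] [379.7 338.8  66.8]
red_top 0.59 [283.  270.4] [547.2 148.6  96.4]
```

View pics/s_w5.png

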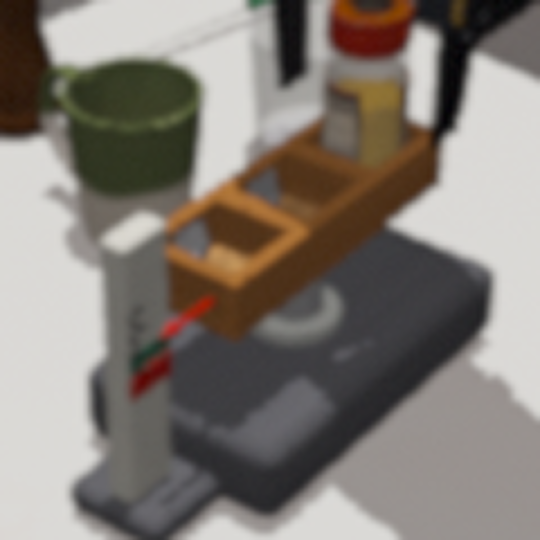

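Jar b sits in well0, and the caddy has settled 8 mm lower (floor 114→106). In the crop the pointer tip at (165,338) is still just above the green band at (150,352). Next is jar a, into well2.

Request:
step_arm --increments '[{"slide":[0,0,-0.045],"roll":0},{"slide":[0,0,-0.08],"roll":0},{"slide":[0.05,0.003,-0.083],"roll":0},{"slide":[0.11,0.0065,-0.083],"roll":0},{"slide":[0.17,0.01,-0.083],"roll":0}]' --fingers 1.0

```text
t: 10.92
eef_pos: [565.5, 135.7, 233.9]
tcp_rot: [3.141, 0.0, 1.686]
ft_force: [1.9, -0.3, 0.5]
opening: 0.997
grip_force: 0.0
```

Request:
step_arm --increments '[{"slide":[0.06,0.0035,0],"roll":0},{"slide":[0.12,0.007,0],"roll":0},{"slide":[0.168,0.01,0],"roll":0},{"slide":[0.168,0.01,0],"roll":0},{"slide":[0.168,0.01,0],"roll":0}]'

```text
t: 11.55
eef_pos: [556.1, 301.8, 233.4]
tcp_rot: [-3.141, 0.0, 1.687]
ft_force: [0.4, 0.2, 0.8]
opening: 1.002
grip_force: 0.0
```

```bash
python3 w.py w6.png; python3 - <<'E'
from h import *
go(556.3,302,1.696,47)
c=imaging.read_camera("scene")
for t in("pointer","band","red_top"):
    for r in mark_of("scene",t)[:2]:
        uv=r["uv"];print(t,round(r["confidence"],2),np.round(uv,1))
E
```

```text
cam [546.  384.2 403.5]
red [ 104  156   55   54 1692] ztop 107.20173077929067 n 304 mean [393.3 323.7 106.2] circ 393.0217590332031 323.6087646484375 21.637056350708008
red [ 297  197   50   55 1729] ztop 107.41740889428084 n 319 mean [556.1 305.6 106.2] circ 555.8984375 304.28851318359375 21.673059463500977
t 11.6 pos [556.3 301.3 233.5] rot [-3.141  0.     1.686] F [-0.2 -0.1  0.3] slide 0.7 0.1 down 186.5 roll -0.01
pointer 0.75 [282.2 265.6]
band 0.65 [284.2 270.3]
band 0.46 [314.8 277.1]
red_top 0.94 [280.7 268.1]
red_top 0.62 [328.1 229.1]
```

Request:
step_arm --increments '[{"slide":[0.003,0,0.05],"roll":-0.008},{"slide":[0.003,0,0.11],"roll":-0.008},{"slide":[0.003,0,0.16],"roll":-0.008},{"slide":[0.003,0,0.186],"roll":-0.008},{"slide":[0.003,0,0.186],"roll":-0.008}]'

```text
t: 12.42
eef_pos: [555.3, 304.2, 46.0]
tcp_rot: [-3.138, 0.001, 1.694]
ft_force: [-0.5, 0.6, 1.0]
opening: 1.001
grip_force: 0.0
```

Request:
step_arm --increments '[{"slide":[0,0,0],"roll":0},{"slide":[0,0,0],"roll":0},{"slide":[0,0,0],"roll":0},{"slide":[0,0,0],"roll":0},{"slide":[0,0,0],"roll":0}]' --fingers 0.0

```text
t: 13.05
eef_pos: [555.9, 305.2, 47.8]
tcp_rot: [3.141, 0.0, 1.695]
ft_force: [-0.5, -0.0, 0.1]
opening: 0.533
grip_force: 0.0
```

Request:
step_arm --increments '[{"slide":[0,0,0],"roll":0},{"slide":[0,0,0],"roll":0},{"slide":[0,0,0],"roll":0}]'

```text
t: 13.42
eef_pos: [556.1, 305.2, 47.7]
tcp_rot: [3.141, -0.0, 1.695]
ft_force: [-0.1, 0.7, 2.4]
opening: 0.466
grip_force: 30.0
```

Request:
step_arm --increments '[{"slide":[0,0,-0.045],"roll":0},{"slide":[0,0,-0.1],"roll":0},{"slide":[0,0,-0.16],"roll":0},{"slide":[-0.03,-0.003,-0.187],"roll":0},{"slide":[-0.08,-0.009,-0.187],"roll":0}]'

```text
t: 14.05
eef_pos: [557.0, 224.8, 236.4]
tcp_rot: [3.139, -0.0, 1.697]
ft_force: [0.9, -1.0, -4.2]
opening: 0.463
grip_force: 30.0
```

Request:
step_arm --increments '[{"slide":[-0.05,-0.0055,0],"roll":0},{"slide":[-0.1,-0.011,0],"roll":0},{"slide":[-0.139,-0.015,0],"roll":0},{"slide":[-0.139,-0.015,0],"roll":0},{"slide":[-0.139,-0.015,0],"roll":0}]'

```text
t: 14.68
eef_pos: [558.9, 85.0, 234.2]
tcp_rot: [-3.141, -0.0, 1.694]
ft_force: [1.0, 0.9, -4.3]
opening: 0.463
grip_force: 30.0
```

```bash
python3 v.py w7.png>/dev/null; python3 held.py w7.png; python3 -c "
from h import *
go(559.3,84.9,1.696,153)"
```

```text
6821 [40.  44.8 57.9 59.  59.7]
x -22.775749592919624 22.265435797060036 y -22.186458577498968 21.539691357282422
jar-TCP [-0.4 -0.9] top above tcp 59.045491069424685 => bottom -46.954508930575315
t 14.78 pos [559.   85.7 234.4] rot [-3.141 -0.     1.696] F [-0.8 -0.8 -2.8] slide -0.9 0.2 down 81.4 roll -0.0
```

Request:
step_arm --increments '[{"slide":[0,0.0005,0.025],"roll":0},{"slide":[0,0.0005,0.045],"roll":0},{"slide":[0,0.0005,0.052],"roll":0},{"slide":[0,0.0005,0.058],"roll":0},{"slide":[0,0.0005,0.06],"roll":0}]'

```text
t: 15.4
eef_pos: [560.3, 85.2, 175.0]
tcp_rot: [3.14, 0.0, 1.695]
ft_force: [2.1, 0.4, -1.0]
opening: 0.461
grip_force: 30.0
```

```bash
python3 -c "
from h import *
go(559.3,84.9)"
```

```text
t 15.4 pos [560.3  85.2 175. ] rot [3.14  0.    1.695] F [ 2.1  0.4 -1. ] slide -0.2 -1.0 down None roll 0.005
```

Request:
step_arm --increments '[{"slide":[0,-0.0005,0],"roll":0},{"slide":[0,-0.0005,0.004],"roll":0},{"slide":[0,-0.0005,0.006],"roll":0},{"slide":[0,-0.0005,0.006],"roll":0}]'

```text
t: 15.9
eef_pos: [560.1, 85.0, 169.1]
tcp_rot: [3.139, -0.0, 1.695]
ft_force: [5.4, 3.4, -0.0]
opening: 0.463
grip_force: 30.0
```

```bash
python3 - <<'E'
from h import *
np.set_printoptions(precision=1,suppress=True)
c=imaging.read_camera("top");s=state();print(s["eef_pos"],s["ft_force"])
D=c["z_map"];P=np.array([[at_depth(c,(u,v),D[v,u]) for u in range(270,370)] for v in range(225,290)])
z=P[...,2];k=(abs(P[...,0]-568)<45)&(P[...,1]<60)&(P[...,1]>-70)
h,e=np.histogram(z[k],np.arange(80,160,2));print([(int(a),int(b)) for a,b in zip(e,h) if b>10])
c=imaging.read_camera("scene");save(c,"s8.png",(250,190,370,310),4.5)
E
```

```text
[560.1  85.  169.2] [4.6 2.2 0.2]
[(94, 16), (96, 23), (98, 37), (100, 37), (102, 25), (120, 15), (122, 33), (124, 81), (126, 123), (128, 81), (130, 45), (132, 13)]
```

View pics/s8.png

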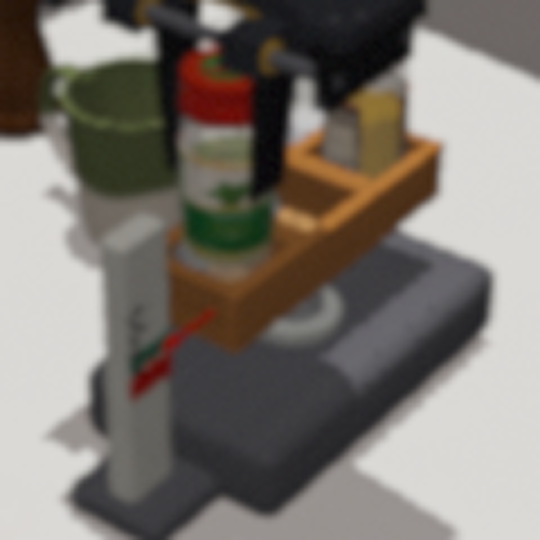

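The crop shows jar a over well2 at (225,265), with its base still at rim level and bearing on the front/partition edge (force +x, +y). I'll lift slightly, shift +x/+y and retry.

Request:
step_arm --increments '[{"slide":[0,0,-0.006],"roll":0},{"slide":[0.0012,0.0015,-0.008],"roll":0},{"slide":[0.0012,0.0015,-0.004],"roll":0},{"slide":[0.0012,0.0015,0],"roll":0},{"slide":[0.0012,0.0015,0],"roll":0}]'

```text
t: 16.62
eef_pos: [560.5, 86.2, 168.1]
tcp_rot: [-3.141, 0.0, 1.695]
ft_force: [3.0, -0.1, -3.1]
opening: 0.467
grip_force: 30.0
```

Request:
step_arm --increments '[{"slide":[0,0.0007,0.003],"roll":0},{"slide":[0,0.0007,0.007],"roll":0},{"slide":[0,0.0007,0.011],"roll":0},{"slide":[0,0.0007,0.014],"roll":0},{"slide":[0,0.0007,0.014],"roll":0}]'

```text
t: 17.25
eef_pos: [560.8, 86.3, 154.3]
tcp_rot: [-3.14, 0.0, 1.695]
ft_force: [-1.6, -1.1, 0.1]
opening: 0.462
grip_force: 30.0
```

Request:
step_arm --increments '[{"slide":[0,0,0.003],"roll":0},{"slide":[0,0,0.006],"roll":0},{"slide":[0,0,0.009],"roll":0},{"slide":[0,0,0.009],"roll":0}]'

```text
t: 17.75
eef_pos: [560.9, 86.3, 145.2]
tcp_rot: [-3.141, -0.0, 1.695]
ft_force: [-3.2, 0.7, 0.7]
opening: 0.46
grip_force: 30.0
```

Request:
step_arm --increments '[{"slide":[0,0,0.002],"roll":0},{"slide":[0,0,0.004],"roll":0},{"slide":[0,0,0.004],"roll":0}]'

```text
t: 18.12
eef_pos: [560.9, 86.3, 141.5]
tcp_rot: [-3.141, 0.0, 1.695]
ft_force: [-5.8, -0.2, 1.4]
opening: 0.464
grip_force: 30.0
```

```bash
cat > lv2.py <<'E'
from h import *
import sys
np.set_printoptions(precision=1,suppress=True)
F=[]
c=imaging.read_camera("scene");D=c["z_map"];F.append(state()["ft_force"])
v,u=np.mgrid[190:310,240:380];K=c["intrinsics"];T=np.linalg.inv(c["camera_from_world"])
R=np.stack([(u-K[0,2])/K[0,0],-(v-K[1,2])/K[1,1],-np.ones_like(u)],-1)*D[190:310,240:380,None]
P=R@T[:3,:3].T+T[:3,3];d=P[...,:2]-[568.3,25.6];yw=.125
a=d@[np.cos(yw),np.sin(yw)];b=d@[-np.sin(yw),np.cos(yw)]
for n,k in (("rim front",(a>-33)&(a<-22)&(abs(b)<90)),("part",(abs(a)<20)&(abs(abs(b)-30)<6))):
    z=P[...,2][k&(P[...,2]>85)&(P[...,2]<150)];h,e=np.histogram(z,np.arange(85,150,2));print(n,[(int(x),int(y)) for x,y in zip(e,h) if y>4])
c=imaging.read_camera("top");F.append(state()["ft_force"]);D=c["z_map"]
Q=np.array([[at_depth(c,(u,v),D[v,u]) for u in range(270,370)] for v in range(225,290)]).reshape(-1,3)
d=Q[:,:2]-[568.3,25.6];a=d@[np.cos(yw),np.sin(yw)];b=d@[-np.sin(yw),np.cos(yw)]
k=(abs(a)<18)&(abs(b)<19);print("top floor1",np.median(Q[k,2]),k.sum())
print(np.array(F),state()["eef_pos"])
E
python3 lv2.py
```

```text
rim front [(87, 14), (89, 31), (91, 33), (93, 30), (95, 30), (97, 30), (99, 32), (101, 32), (103, 30), (105, 33), (107, 31), (109, 34), (111, 31), (113, 29), (115, 32), (117, 39), (119, 85), (121, 90), (123, 14), (143, 7), (145, 8), (147, 6)]
part [(115, 5), (119, 28), (121, 34)]
top floor1 459.21473080409305 299
[[-5.1 -1.3  1.6]
 [-5.3 -1.8  2.3]] [560.9  86.3 141.6]
```

Request:
step_arm --increments '[{"slide":[0,0,0.0015],"roll":0},{"slide":[0,0,0.003],"roll":0},{"slide":[0,0,0.003],"roll":0}]'

```text
t: 18.6
eef_pos: [561.0, 86.3, 138.7]
tcp_rot: [-3.141, 0.0, 1.695]
ft_force: [-6.3, -0.3, 3.6]
opening: 0.463
grip_force: 30.0
```

```bash
python3 lv2.py
```

```text
rim front [(85, 21), (87, 34), (89, 31), (91, 33), (93, 31), (95, 34), (97, 24), (99, 30), (101, 34), (103, 29), (105, 33), (107, 30), (109, 30), (111, 36), (113, 30), (115, 48), (117, 108), (119, 51), (123, 5), (141, 6), (143, 8)]
part [(101, 5), (113, 5), (115, 10), (117, 41), (119, 14)]
top floor1 456.9117933479174 295
[[-5.6 -1.1  3.8]
 [-6.2 -0.4  3.7]] [560.9  86.3 138.7]
```

Request:
step_arm --increments '[{"slide":[0,-0.0015,0],"roll":0},{"slide":[0,-0.0015,0.0015],"roll":0},{"slide":[0,-0.0015,0.003],"roll":0},{"slide":[0,-0.0015,0.003],"roll":0}]'

```text
t: 19.2
eef_pos: [560.6, 86.2, 135.9]
tcp_rot: [3.139, 0.0, 1.695]
ft_force: [4.1, 1.6, 4.7]
opening: 0.464
grip_force: 30.0
```

```bash
python3 lv2.py
```

```text
rim front [(85, 28), (87, 30), (89, 32), (91, 33), (93, 33), (95, 32), (97, 26), (99, 33), (101, 35), (103, 34), (105, 32), (107, 31), (109, 28), (111, 28), (113, 76), (115, 109), (117, 17), (135, 7), (137, 7), (139, 6), (141, 7), (147, 9)]
part [(111, 5), (113, 19), (115, 36)]
top floor1 453.7331090095621 296
[[3.6 1.4 4.5]
 [3.8 2.  4.5]] [560.6  86.2 135.9]
```

Request:
step_arm --increments '[{"slide":[0,0.0007,-0.003],"roll":0},{"slide":[0,0.0007,-0.006],"roll":0},{"slide":[0,0.0007,-0.008],"roll":0},{"slide":[0,0.0007,-0.008],"roll":0}]'

```text
t: 19.8
eef_pos: [560.6, 86.2, 143.8]
tcp_rot: [3.141, 0.0, 1.695]
ft_force: [4.1, 1.7, 1.4]
opening: 0.467
grip_force: 30.0
```

Request:
step_arm --increments '[{"slide":[0,0,0],"roll":0},{"slide":[0,0,0],"roll":0},{"slide":[0,0,0],"roll":0},{"slide":[0,0,0],"roll":0},{"slide":[0,0,0],"roll":0}]' --fingers 1.0

```text
t: 20.42
eef_pos: [560.3, 86.2, 143.6]
tcp_rot: [-3.141, 0.0, 1.695]
ft_force: [1.2, 0.0, -0.4]
opening: 0.932
grip_force: 0.0
```

Request:
step_arm --increments '[{"slide":[0,0,-0.03],"roll":0},{"slide":[0,0,-0.085],"roll":0},{"slide":[0,0,-0.1],"roll":0},{"slide":[0,0,-0.1],"roll":0}]'

```text
t: 20.92
eef_pos: [560.4, 86.2, 244.0]
tcp_rot: [3.14, 0.0, 1.695]
ft_force: [0.1, 0.1, -1.1]
opening: 0.999
grip_force: 0.0
```

```bash
python3 lv2.py; python3 - <<'E'
from h import *
np.set_printoptions(precision=1,suppress=True)
c=imaging.read_camera("scene");save(c,"s9.png",(250,200,350,300),6)
D=c["z_map"]
hsv=cv2.cvtColor(c["color"],cv2.COLOR_RGB2HSV)
for v in range(256,284):
    print(v,[(u,*hsv[v,u].tolist()) for u in range(279,292,2)])
yw=.125;ey=np.array([-np.sin(yw),np.cos(yw)]);ex=np.array([np.cos(yw),np.sin(yw)])
for t in("pointer","band","red_top"):
    for r in mark_of("scene",t)[:2]:
        uv=r["uv"];print(t,round(r["confidence"],2),np.round(uv,1))
def proj(a,b,z):
    p=np.r_[np.array([568.3,25.6])+a*ex+b*ey,z,1];q=c["camera_from_world"]@p;K=c["intrinsics"]
    return K[0,0]*q[0]/-q[2]+K[0,2],-K[1,1]*q[1]/-q[2]+K[1,2]
for a,b,z in((-16,112,173),(-16,144,173),(-16,112,104),(-16,128,104),(-16,128,110),(-25,128,104)):print(a,b,z,np.round(proj(a,b,z),1))
E
```

```text
rim front [(91, 5), (93, 26), (95, 28), (97, 36), (99, 31), (101, 32), (103, 27), (105, 34), (107, 29), (109, 30), (111, 34), (113, 35), (115, 23), (117, 41), (119, 32), (121, 41), (123, 40), (125, 132), (127, 36), (145, 5)]
part [(119, 8), (123, 10), (125, 43), (127, 12)]
top floor1 559.8313384868671 351
[[-0.1 -0.3 -0.8]
 [ 0.4  0.5  0.1]] [559.8  86.2 242.2]
256 [(279, 20, 15, 99), (281, 25, 16, 98), (283, 17, 18, 98), (285, 20, 15, 99), (287, 13, 69, 89), (289, 13, 174, 79), (291, 14, 174, 79)]
257 [(279, 24, 13, 96), (281, 24, 14, 92), (283, 25, 16, 98), (285, 21, 18, 100), (287, 11, 68, 90), (289, 13, 169, 80), (291, 14, 182, 77)]
258 [(279, 20, 17, 92), (281, 25, 18, 84), (283, 25, 16, 98), (285, 21, 18, 100), (287, 13, 74, 90), (289, 13, 174, 82), (291, 14, 169, 80)]
259 [(279, 24, 15, 86), (281, 24, 15, 86), (283, 17, 18, 99), (285, 25, 15, 99), (287, 12, 73, 91), (289, 13, 172, 83), (291, 14, 171, 82)]
260 [(279, 18, 15, 85), (281, 25, 17, 91), (283, 21, 18, 99), (285, 23, 20, 101), (287, 13, 73, 91), (289, 13, 170, 84), (291, 14, 178, 83)]
261 [(279, 24, 16, 78), (281, 24,
[... 2727 characters left out ...]
, (289, 135, 15, 66), (291, 128, 15, 66)]
281 [(279, 25, 15, 102), (281, 25, 15, 100), (283, 25, 15, 100), (285, 25, 16, 98), (287, 15, 6, 83), (289, 130, 12, 66), (291, 128, 16, 64)]
282 [(279, 21, 17, 104), (281, 17, 18, 101), (283, 17, 18, 101), (285, 20, 16, 98), (287, 20, 9, 82), (289, 130, 12, 62), (291, 108, 19, 66)]
283 [(279, 26, 17, 103), (281, 25, 15, 100), (283, 20, 15, 100), (285, 17, 18, 100), (287, 20, 9, 82), (289, 120, 9, 59), (291, 130, 12, 62)]
pointer 0.73 [281.8 266.8]
band 0.67 [283.4 266.3]
red_top 0.6 [279.5 270.1]
-16 112 173 [290.  239.7]
-16 144 173 [280.  246.6]
-16 112 104 [290.4 266.5]
-16 128 104 [285.7 270.1]
-16 128 110 [285.7 267.8]
-25 128 104 [289.  271.6]
```

View pics/s9.png

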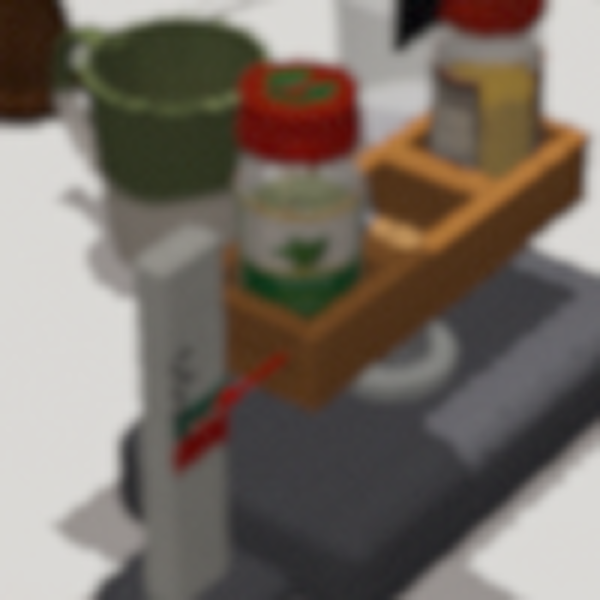

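Jar a is seated (base inside well2 at (300,290)) and the caddy has sunk another 8 mm. The pointer runs from (285,360) to about (225,400) across the band, but parallax matters, so I compute its level from depth.

```bash
cat > ptr.py <<'E'
from h import *
np.set_printoptions(precision=1,suppress=True)
yw=.125;ey=np.array([-np.sin(yw),np.cos(yw)]);ex=np.array([np.cos(yw),np.sin(yw)]);C=np.array([568.3,25.6])
c=imaging.read_camera("scene");D=c["z_map"];hsv=cv2.cvtColor(c["color"],cv2.COLOR_RGB2HSV).astype(int)
def loc(uv,d):
    p=at_depth(c,uv,d);return np.array([(p[:2]-C)@ex,(p[:2]-C)@ey,p[2]])
# column face: depth of white pixels
f=[loc((u,v),D[v,u]) for v in list(range(248,264))+list(range(280,295)) for u in range(281,286)]
f=np.array(f);print("face a",np.percentile(f[:,0],[10,50,90]),"b",np.percentile(f[:,1],[10,90]))
def plane_a(uv,a):
    o,d=ray(c,uv);t=(a-(o[:2]-C)@ex)/(d[:2]@ex);p=o+d*t;return (p[:2]-C)@ey,p[2]
print("col:row z on face / kind")
for u in range(277,288):
    s=[]
    for v in range(261,282):
        h,S,V=hsv[v,u];k="g" if 40<h<95 and S>30 else "r" if (h<8 or h>172) and S>100 else "."
        b,z=plane_a((u,v),-16.);s.append(k+str(round(z)))
    print(u,round(b),[x for x in s if x[0]!="."])
print("pointer pixels (a,b,z) by depth")
for u in range(285,297):
    w=[(hsv[v,u,1],v) for v in range(255,272) if (hsv[v,u,0]<6 or hsv[v,u,0]>174) and hsv[v,u,1]>80]
    if w:
        W=np.array(w,float);vc=(W[:,0]*W[:,1]).sum()/W[:,0].sum();print(u,round(vc,1),loc((u,vc),D[int(round(vc)),u]),[round(plane_a((u,vc),a)[1],1) for a in(-16,-20,-24)])
E
python3 ptr.py
```

```text
face a [-7.9 -6.6 -5.6] b [119.3 132.6]
col:row z on face / kind
277 157 []
278 154 []
279 151 ['g117', 'g115', 'r107', 'r104', 'r102', 'r99']
280 148 ['g118', 'g115', 'g113', 'r108', 'r105', 'r102', 'r100', 'r97']
281 144 ['g118', 'g116', 'g113', 'r108', 'r106', 'r103', 'r100', 'r98', 'r95']
282 141 ['g119', 'g117', 'g114', 'r109', 'r106', 'r104', 'r101', 'r98', 'r96']
283 138 ['g120', 'g117', 'g115', 'r110', 'r107', 'r104', 'r102', 'r99', 'r97']
284 135 ['g118', 'g115', 'r108', 'r105', 'r102', 'r100', 'r97']
285 131 ['g119', 'r111', 'r108', 'r106', 'r103', 'r100', 'r98', 'r95']
286 128 ['r117', 'r114', 'r111', 'r109', 'r106', 'r104', 'r101', 'r98', 'r96']
287 125 ['r117', 'r115', 'r112', 'r110', 'r107', 'r104', 'r102', 'r99', 'r96', 'r94']
pointer pixels (a,b,z) by depth
285 270.2 [ -8.4 121.4  96.4] [np.float64(105.2), np.float64(109.9), np.float64(114.6)]
286 268.7 [ -6.1 115.2  95.6] [np.float64(107.1), np.float64(111.7), np.float64(116.4)]
287 267.8 [ -7.6 113.6  97.6] [np.float64(107.4), np.float64(112.1), np.float64(116.7)]
288 266.5 [30.8 64.  54.6] [np.float64(108.9), np.float64(113.5), np.float64(118.1)]
289 265.0 [-18.7 120.  114.1] [np.float64(110.9), np.float64(115.5), np.float64(120.2)]
290 264.3 [-17.7 115.4 112.6] [np.float64(110.6), np.float64(115.2), np.float64(119.9)]
291 263.8 [-18.9 113.5 113.5] [np.float64(110.1), np.float64(114.8), np.float64(119.4)]
292 263.4 [-19.4 110.7 113.1] [np.float64(109.2), np.float64(113.8), np.float64(118.4)]
294 261.0 [-18.5 102.7 114.4] [np.float64(111.5), np.float64(116.1), np.float64(120.8)]
```

Column face at a≈-6.6 mm: band centre z≈105, red top z≈98. The pointer is at a≈-18.5, z≈113.5, about 8 mm above the centre. That fits with having pressed 10 mm lower than this without meeting the stop, so a third jar is needed: c, into well1.

Request:
step_arm --increments '[{"slide":[0.051,-0.027,0],"roll":0},{"slide":[0.102,-0.054,0],"roll":0},{"slide":[0.153,-0.081,0],"roll":0},{"slide":[0.204,-0.108,0],"roll":0},{"slide":[0.256,-0.136,0],"roll":0}]'

```text
t: 21.9
eef_pos: [392.6, 324.7, 243.3]
tcp_rot: [-3.141, 0.0, 1.694]
ft_force: [1.5, 0.7, -0.3]
opening: 1.005
grip_force: 0.0
```

Request:
step_arm --increments '[{"slide":[0,0,0],"roll":0},{"slide":[0,0,0],"roll":0},{"slide":[0,0,0],"roll":0}]'

```text
t: 22.28
eef_pos: [394.5, 322.6, 243.4]
tcp_rot: [-3.141, 0.0, 1.693]
ft_force: [0.6, 1.1, 0.2]
opening: 0.998
grip_force: 0.0
```

```bash
python3 w.py w10.png; python3 -c "
from h import *
go(393,324,1.696,47)"
```

```text
cam [383.8 404.9 413.5]
red [ 296  198   48   51 1404] ztop 107.37454418519182 n 251 mean [392.7 324.6 106.1] circ 393.22869873046875 324.1706237792969 21.696287155151367
t 22.32 pos [394.5 322.5 243.5] rot [-3.141  0.     1.693] F [ 0.1  0.9 -0.2] slide 1.7 -1.3 down 196.5 roll -0.003
```

Request:
step_arm --increments '[{"slide":[0.0015,-0.0013,0.05],"roll":0},{"slide":[0.0015,-0.0013,0.11],"roll":0},{"slide":[0.0015,-0.0013,0.165],"roll":0},{"slide":[0.0015,-0.0013,0.196],"roll":0},{"slide":[0.0015,-0.0013,0.196],"roll":0}]'

```text
t: 22.95
eef_pos: [392.1, 323.5, 45.9]
tcp_rot: [-3.138, 0.002, 1.693]
ft_force: [-1.3, 0.1, -0.0]
opening: 1.0
grip_force: 0.0
```

Request:
step_arm --increments '[{"slide":[0,0,0],"roll":0},{"slide":[0,0,0],"roll":0},{"slide":[0,0,0],"roll":0},{"slide":[0,0,0],"roll":0},{"slide":[0,0,0],"roll":0}]' --fingers 0.0

```text
t: 23.58
eef_pos: [392.3, 324.8, 47.8]
tcp_rot: [3.141, -0.0, 1.695]
ft_force: [0.4, 0.1, 0.4]
opening: 0.529
grip_force: 0.0
```

Request:
step_arm --increments '[{"slide":[0,0,0],"roll":0},{"slide":[0,0,0],"roll":0},{"slide":[0,0,0],"roll":0}]'

```text
t: 23.95
eef_pos: [392.5, 324.8, 47.7]
tcp_rot: [3.141, -0.0, 1.695]
ft_force: [0.6, 0.3, 2.9]
opening: 0.469
grip_force: 30.0
```

Request:
step_arm --increments '[{"slide":[0,0,-0.04],"roll":0},{"slide":[0,0,-0.09],"roll":0},{"slide":[0,0,-0.15],"roll":0},{"slide":[0,0,-0.2],"roll":0},{"slide":[0,0,-0.218],"roll":0}]'

```text
t: 24.58
eef_pos: [392.4, 324.9, 268.1]
tcp_rot: [3.139, -0.001, 1.695]
ft_force: [-0.4, 0.7, -4.0]
opening: 0.468
grip_force: 30.0
```

```bash
python3 -c "
from h import *
go(566.8,25.4,1.696,265)"
```

```text
t 24.57 pos [392.4 324.9 268.1] rot [ 3.139e+00 -1.000e-03  1.695e+00] F [-0.4  0.7 -4. ] slide -318.7 136.0 down 3.1 roll -0.001
```

Request:
step_arm --increments '[{"slide":[-0.045,0.0195,0],"roll":0},{"slide":[-0.1,0.043,0],"roll":0},{"slide":[-0.155,0.067,0],"roll":0},{"slide":[-0.21,0.091,0],"roll":0},{"slide":[-0.265,0.114,0],"roll":0}]'

```text
t: 25.2
eef_pos: [538.4, 74.0, 264.9]
tcp_rot: [-3.14, -0.0, 1.695]
ft_force: [0.8, 1.0, -3.5]
opening: 0.466
grip_force: 30.0
```

Request:
step_arm --increments '[{"slide":[-0.035,0.0155,0],"roll":0},{"slide":[-0.053,0.023,0],"roll":0},{"slide":[-0.053,0.023,0],"roll":0},{"slide":[-0.053,0.023,0],"roll":0}]'

```text
t: 25.7
eef_pos: [566.9, 27.1, 265.4]
tcp_rot: [-3.141, -0.0, 1.696]
ft_force: [-1.0, -0.4, -4.0]
opening: 0.465
grip_force: 30.0
```

```bash
python3 v.py w11.png>/dev/null; python3 held.py w11.png; python3 -c "
from h import *
go(567.9,26.5,1.696,180)"; python3 lv2.py
```

```text
6631 [39.3 44.8 57.7 58.8 59.5]
x -22.942414807060572 20.865360866826904 y -22.05459301382474 21.67420188928187
jar-TCP [-0.8 -0.5] top above tcp 58.83334146625168 => bottom -47.16665853374832
t 25.8 pos [567.1  27.3 265.7] rot [-3.141 -0.     1.696] F [-0.  -0.3 -3.7] slide -0.9 0.7 down 85.7 roll 0.0
rim front [(91, 7), (93, 21), (95, 33), (97, 31), (99, 28), (101, 33), (103, 30), (105, 34), (107, 36), (109, 23), (111, 37), (113, 29), (115, 34), (117, 32), (119, 24), (121, 36), (123, 46), (125, 132), (127, 33), (129, 5), (135, 5), (139, 6)]
part [(113, 6), (115, 5), (121, 5), (125, 40), (127, 15)]
top floor1 580.6946801584659 484
[[ 0.8  1.1 -3.3]
 [-0.1  0.3 -3. ]] [567.2  27.  265.8]
```

Request:
step_arm --increments '[{"slide":[-0.0004,0.0009,0.025],"roll":0},{"slide":[-0.0004,0.0009,0.06],"roll":0},{"slide":[-0.0004,0.0009,0.082],"roll":0},{"slide":[-0.0004,0.0009,0.088],"roll":0},{"slide":[-0.0004,0.0009,0.088],"roll":0}]'

```text
t: 26.52
eef_pos: [568.7, 26.1, 178.0]
tcp_rot: [3.141, 0.0, 1.695]
ft_force: [-0.4, 0.1, -3.2]
opening: 0.464
grip_force: 30.0
```

Request:
step_arm --increments '[{"slide":[0,0,0.004],"roll":0},{"slide":[0,0,0.008],"roll":0},{"slide":[0,0,0.012],"roll":0},{"slide":[0,0,0.012],"roll":0}]'

```text
t: 27.02
eef_pos: [568.4, 25.9, 165.3]
tcp_rot: [-3.141, -0.0, 1.695]
ft_force: [-0.6, 0.1, -3.4]
opening: 0.466
grip_force: 30.0
```

Request:
step_arm --increments '[{"slide":[0,0,0.004],"roll":0},{"slide":[0,0,0.008],"roll":0},{"slide":[0,0,0.012],"roll":0},{"slide":[0,0,0.015],"roll":0},{"slide":[0,0,0.015],"roll":0}]'

```text
t: 27.65
eef_pos: [568.3, 25.8, 150.3]
tcp_rot: [-3.141, -0.0, 1.695]
ft_force: [-3.1, 0.9, -0.5]
opening: 0.461
grip_force: 30.0
```

Request:
step_arm --increments '[{"slide":[0,0,0.003],"roll":0},{"slide":[0,0,0.006],"roll":0},{"slide":[0,0,0.006],"roll":0}]'

```text
t: 28.02
eef_pos: [568.3, 25.9, 144.3]
tcp_rot: [-3.141, -0.0, 1.695]
ft_force: [-3.9, -0.0, 0.1]
opening: 0.466
grip_force: 30.0
```

Request:
step_arm --increments '[{"slide":[0,0,0.002],"roll":0},{"slide":[0,0,0.004],"roll":0},{"slide":[0,0,0.006],"roll":0},{"slide":[0,0,0.006],"roll":0}]'

```text
t: 28.52
eef_pos: [568.4, 25.9, 138.5]
tcp_rot: [-3.141, 0.0, 1.695]
ft_force: [-5.1, 1.2, 2.1]
opening: 0.465
grip_force: 30.0
```

```bash
python3 lv2.py
```

```text
rim front [(85, 29), (87, 33), (89, 35), (91, 25), (93, 29), (95, 41), (97, 33), (99, 27), (101, 27), (103, 31), (105, 37), (107, 29), (109, 32), (111, 53), (113, 114), (115, 40), (117, 5), (129, 5), (133, 5), (137, 6), (139, 7), (141, 9), (143, 7), (145, 5), (147, 6)]
part [(111, 5), (113, 23), (115, 8)]
top floor1 453.36578960394195 379
[[-3.9  0.2  1.3]
 [-5.4  1.1  1.2]] [568.4  25.8 138.6]
```

Request:
step_arm --increments '[{"slide":[0,0,0.001],"roll":0},{"slide":[0,0,0.002],"roll":0},{"slide":[0,0,0.003],"roll":0},{"slide":[0,0,0.003],"roll":0}]'

```text
t: 29.12
eef_pos: [568.6, 25.8, 135.6]
tcp_rot: [3.142, 0.0, 1.695]
ft_force: [-5.0, 0.4, 1.4]
opening: 0.463
grip_force: 30.0
```

Request:
step_arm --increments '[{"slide":[0,0,0.001],"roll":0},{"slide":[0,0,0.002],"roll":0},{"slide":[0,0,0.002],"roll":0}]'

```text
t: 29.5
eef_pos: [568.6, 25.8, 134.0]
tcp_rot: [3.141, 0.0, 1.695]
ft_force: [-4.5, 1.1, 5.6]
opening: 0.464
grip_force: 30.0
```

```bash
python3 lv2.py
```

```text
rim front [(85, 28), (87, 29), (89, 36), (91, 30), (93, 32), (95, 31), (97, 33), (99, 27), (101, 36), (103, 26), (105, 36), (107, 33), (109, 35), (111, 57), (113, 119), (115, 23), (125, 6), (133, 7), (135, 7), (137, 7), (139, 6), (143, 7), (145, 10)]
part [(111, 9), (113, 21)]
top floor1 448.84438678096535 377
[[-5.9  0.7  6.5]
 [-5.8  0.9  6.4]] [568.6  25.9 134. ]
```

Force jumped to about 9.7 N with the jar base at the floor (86.4 against 86), so it is seated with the caddy on its stop. I unload and release.

Request:
step_arm --increments '[{"slide":[0,0,-0.002],"roll":0},{"slide":[0,0,-0.004],"roll":0},{"slide":[0,0,-0.004],"roll":0}]'

```text
t: 29.98
eef_pos: [568.5, 25.8, 137.7]
tcp_rot: [3.142, 0.0, 1.695]
ft_force: [-3.7, 1.8, 0.5]
opening: 0.465
grip_force: 30.0
```

Request:
step_arm --increments '[{"slide":[0,0,0],"roll":0},{"slide":[0,0,0],"roll":0},{"slide":[0,0,0],"roll":0},{"slide":[0,0,0],"roll":0},{"slide":[0,0,0],"roll":0}]' --fingers 1.0

```text
t: 30.6
eef_pos: [568.6, 25.8, 137.6]
tcp_rot: [3.141, 0.0, 1.695]
ft_force: [-0.2, 0.0, 0.1]
opening: 0.933
grip_force: 0.0
```

Request:
step_arm --increments '[{"slide":[0,0,-0.03],"roll":0},{"slide":[0,0,-0.085],"roll":0},{"slide":[0,0,-0.12],"roll":0},{"slide":[0,0,-0.12],"roll":0}]'

```text
t: 31.1
eef_pos: [569.3, 25.8, 260.2]
tcp_rot: [3.137, 0.001, 1.695]
ft_force: [0.2, 0.2, -0.1]
opening: 1.002
grip_force: 0.0
```

```bash
python3 lv2.py; python3 ptr.py|tail -14; python3 - <<'E'
from h import *
c=imaging.read_camera("scene");save(c,"s12.png",(250,190,350,290),6)
c=imaging.read_camera("wrist");D=c["z_map"];hsv=cv2.cvtColor(c["color"],cv2.COLOR_RGB2HSV)
c=imaging.read_camera("top");D=c["z_map"]
for n,(x,y) in {"b":(574,-34),"a":(559.5,85),"c":(567,25.5)}.items():
    p=np.array([x,y,195,1]);q=c["camera_from_world"]@p;K=c["intrinsics"];u,v=K[0,0]*q[0]/-q[2]+K[0,2],-K[1,1]*q[1]/-q[2]+K[1,2]
    w=D[int(v)-3:int(v)+4,int(u)-3:int(u)+4];print(n,round(c["camera_from_world"][2,3]*0+at_depth(c,(u,v),np.median(w))[2],1))
E
```

```text
rim front [(85, 20), (87, 33), (89, 27), (91, 35), (93, 26), (95, 29), (97, 31), (99, 31), (101, 34), (103, 33), (105, 31), (107, 25), (109, 38), (111, 27), (113, 33), (115, 63), (117, 113), (119, 38), (123, 7), (125, 5), (131, 6), (135, 5), (145, 5), (147, 6)]
part [(117, 24)]
top floor1 572.9606176450001 481
[[-0.2  0.  -0.1]
 [-0.4  0.1 -1. ]] [568.2  25.9 257.1]
287 125 ['g117', 'g115', 'r112', 'r110', 'r107', 'r104', 'r102', 'r99', 'r96']
pointer pixels (a,b,z) by depth
285 270.1 [ -8.4 121.4  96.5] [np.float64(105.3), np.float64(110.0), np.float64(114.7)]
286 269.2 [ -9.  118.7  97.5] [np.float64(105.6), np.float64(110.3), np.float64(115.0)]
287 269.0 [-17.9 125.9 106.4] [np.float64(104.2), np.float64(108.9), np.float64(113.6)]
288 268.5 [-16.9 121.4 104.7] [np.float64(103.7), np.float64(108.4), np.float64(113.1)]
289 267.9 [-18.4 119.8 105.9] [np.float64(103.1), np.float64(107.8), np.float64(112.5)]
290 267.4 [-17.  114.7 103.8] [np.float64(102.7), np.float64(107.4), np.float64(112.0)]
291 266.8 [-17.8 112.3 104.1] [np.float64(102.1), np.float64(106.7), np.float64(111.4)]
292 265.9 [-19.5 111.  106.7] [np.float64(102.6), np.float64(107.3), np.float64(111.9)]
293 265.0 [-18.1 105.8 105.5] [np.float64(103.0), np.float64(107.7), np.float64(112.4)]
294 264.0 [-17.6 101.6 105.4] [np.float64(103.6), np.float64(108.3), np.float64(112.9)]
295 263.0 [-18.3  99.  106.9] [np.float64(104.2), np.float64(108.9), np.float64(113.6)]
296 263.0 [-18.5  95.8 105.1] [np.float64(102.2), np.float64(106.9), np.float64(111.6)]
b 589.7
a 549.6
c 561.6
```

View pics/s12.png

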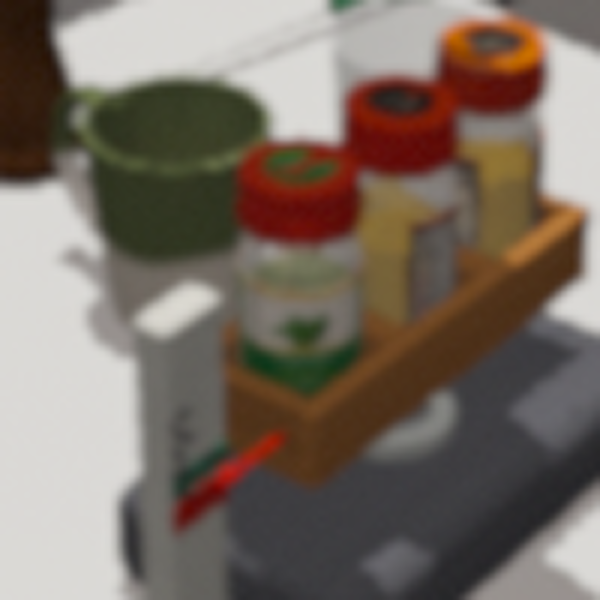

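Three jars are in a row in the caddy, caps at (300,165), (403,100) and (492,45). The pointer is at z≈105, on the band's centre. One depth check of the cap heights before handing in.

Request:
step_arm --increments '[{"slide":[-0.04,0,-0.015],"roll":0},{"slide":[-0.1,0,-0.03],"roll":0},{"slide":[-0.1,0,-0.03],"roll":0},{"slide":[-0.1,0,-0.03],"roll":0}]'

```text
t: 31.9
eef_pos: [580.6, -73.2, 286.7]
tcp_rot: [-3.14, -0.001, 1.694]
ft_force: [-0.4, 0.3, -0.5]
opening: 1.0
grip_force: 0.0
```

```bash
python3 w.py w13.png; python3 - <<'E'
from h import *
np.set_printoptions(precision=1,suppress=True)
c=imaging.read_camera("wrist");D=c["z_map"];K=c["intrinsics"];T=np.linalg.inv(c["camera_from_world"])
v,u=np.mgrid[:480,:640];R=np.stack([(u-K[0,2])/K[0,0],-(v-K[1,2])/K[1,1],-np.ones_like(u)],-1)*D[...,None]
P=R@T[:3,:3].T+T[:3,3]
for n,(x,y) in {"b":(574,-34),"c":(567,25.5),"a":(559.5,85)}.items():
    k=(np.hypot(P[...,0]-x,P[...,1]-y)<24)&(P[...,2]>170)&(P[...,2]<215);Q=P[k]
    if len(Q)>50:
        t=np.percentile(Q[:,2],90);W=Q[Q[:,2]>t-4];A=np.c_[W[:,:2]-W[:,:2].mean(0),np.ones(len(W))];s=np.linalg.lstsq(A,W[:,2],rcond=None)[0];print(n,len(Q),"top",t,np.median(W[:,2]),cv2.minEnclosingCircle(W[:,:2].astype(np.float32)),"slope",np.round(s[:2],3))
k=(abs(P[...,0]-568)<45)&(P[...,1]>-75)&(P[...,1]<125)&(P[...,2]>112)&(P[...,2]<124);h,e=np.histogram(P[...,2][k],np.arange(112,125));print(h,e[0])
E
```

```text
cam [570.1   9.  456.9]
red [  283     0    76   222 10632] ztop 197.8486711396613 n 1208 mean [567.6  23.1 196.8] circ 568.9697875976562 18.002229690551758 73.51144409179688
red [ 591   51   49   64 2216] ztop 59.82064970454792 n 105 mean [884.2  96.1  58.7] circ 888.9537963867188 98.9770278930664 21.600881576538086
b 2865 top 197.96344556007907 197.02355328991723 ((574.5839233398438, -34.08423614501953), 21.997108459472656) slope [ 0. -0.]
c 3332 top 197.97234507187704 197.00413483115582 ((567.98876953125, 24.728174209594727), 21.84758949279785) slope [-0. -0.]
a 2997 top 197.97911835581164 197.06791763504714 ((559.99951171875, 83.96288299560547), 21.69482421875) slope [-0.  0.]
[  31   23   10   45  184  927 2014 1262  188   10   12   12] 112
```

All three caps are at the same height and level (197.0 mm; rim 118.5, floor about 90.5, so seated). The pointer is in the band and the arm is clear.

```bash
python3 -c "
from h import *
print(env.job_done())"
```

```text
the job is handed in; nothing more can be done
None
```

Job handed in: jars b, a and c are seated in the caddy, and the pointer rests on the centre of the green band by my measurement. Jar d and everything else on the worktop were left alone, though the hand-in returned no verdict.

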